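Make up a balancing jar display

TASK

Make up the jar display: first set the empty round tray on the domed foot and let go, so that it stays balanced there, level, by itself. Then stand all the jars in the tray while it rests on the dome, one upright in each cup used, sharing them out so that the loaded tray also ends up balanced, level and still. The jars are glass: hold them with a light grip; set things down softly without pressing on the tray, and leave the tape, the label box and the spray bottle where they are.

Things in the scene. Friction and masses are not known exactly. Their poses are not given: they have to be found in the camera images.
- dome: dark grey rubber-faced domed foot, fixed to the bench: a smooth cap of a sphere of radius 120 mm, 50 mm high, about 195 mm across at the bench. Origin at the centre of its underside on the bench; the top of the dome is 50 mm above it.
- tray: loose round teal tray, about 350 g: even flat disc 200 mm across, 8 mm thick, with 7 round cups on it, bore 46, wall 4 mm: an orange centre cup (54 mm across outside, 22 mm tall above the disc; grip the tray across it) and 6 white cups, 8 mm tall, evenly in a ring, centres 68 mm from the tray's centre. Origin: centre of the flat underside; z up, x towards cup1.
- cup0 (a point): centre of the inner floor of the orange centre cup, 8 mm above the tray's underside
- cup1 (a point): centre of the inner floor of white cup 1, 0 degrees anticlockwise from the tray's x axis, 68 mm from its centre, 8 mm above its underside (cup 4 lies straight across the tray)
- cup2 (a point): centre of the inner floor of white cup 2, 60 degrees anticlockwise from the tray's x axis, 68 mm from its centre, 8 mm above its underside (cup 5 lies straight across the tray)
- cup3 (a point): centre of the inner floor of white cup 3, 120 degrees anticlockwise from the tray's x axis, 68 mm from its centre, 8 mm above its underside (cup 6 lies straight across the tray)
- cup4 (a point): centre of the inner floor of white cup 4, 180 degrees anticlockwise from the tray's x axis, 68 mm from its centre, 8 mm above its underside (cup 1 lies straight across the tray)
- cup5 (a point): centre of the inner floor of white cup 5, 240 degrees anticlockwise from the tray's x axis, 68 mm from its centre, 8 mm above its underside (cup 2 lies straight across the tray)
- cup6 (a point): centre of the inner floor of white cup 6, 300 degrees anticlockwise from the tray's x axis, 68 mm from its centre, 8 mm above its underside (cup 3 lies straight across the tray)
- jar1: small round cream jar of amber glass with a black cap, 36 mm across, 48 mm tall, about 100 g, all jars alike; may be absent. Origin at the centre of its underside, z up towards the cap. Starts standing on a thin round foam sheet (4 mm) on the bench.
- jar2: small round cream jar of amber glass with a black cap, 36 mm across, 48 mm tall, about 100 g, all jars alike; may be absent. Origin at the centre of its underside, z up towards the cap. Starts standing on a thin round foam sheet (4 mm) on the bench.
- jar3: small round cream jar of amber glass with a black cap, 36 mm across, 48 mm tall, about 100 g, all jars alike; may be absent. Origin at the centre of its underside, z up towards the cap. Starts standing on a thin round foam sheet (4 mm) on the bench.
- jar4: small round cream jar of amber glass with a black cap, 36 mm across, 48 mm tall, about 100 g, all jars alike; may be absent. Origin at the centre of its underside, z up towards the cap. Starts standing on a thin round foam sheet (4 mm) on the bench.
- jar5: small round cream jar of amber glass with a black cap, 36 mm across, 48 mm tall, about 100 g, all jars alike; may be absent. Origin at the centre of its underside, z up towards the cap. Starts standing on a thin round foam sheet (4 mm) on the bench.
- jar6: small round cream jar of amber glass with a black cap, 36 mm across, 48 mm tall, about 100 g, all jars alike; may be absent. Origin at the centre of its underside, z up towards the cap. Starts standing on a thin round foam sheet (4 mm) on the bench.
- jar7: small round cream jar of amber glass with a black cap, 36 mm across, 48 mm tall, about 100 g, all jars alike; may be absent. Origin at the centre of its underside, z up towards the cap. Starts standing on a thin round foam sheet (4 mm) on the bench.
- tape: bystander: roll of brown packing tape lying flat, 90 mm across, 45 mm high; origin at the centre of its underside
- labelbox: bystander: cardboard box 80 x 120 x 50 mm; origin at the centre of its underside
- spray: bystander: clear spray bottle 56 mm across, 157 mm tall; origin at the centre of its underside
Not all that is in view belongs to the job. What is shaped like the jar6 but green or purple is not meant. Leave any yellow look-alike of the jar3 alone.

How it is judged:
By the outcome, as a careful person would: the job done as asked, in the order asked, and still so for the second after the job is handed in, with the robot touching nothing.
Of jar1, jar2, jar3, jar4, jar5, jar6, jar7 only 5 to 7 are there at a start; the rules pass over those that are not, and their reading is None.
At some moment in a run one of jar1, jar2, jar3, jar4, jar5, jar6, jar7 may be knocked a few centimetres aside while the robot is not near it.
It also fails if it takes over 210 s, if anything falls off the work surface, if the arm or the gripper's body presses on something with over 40 N, if the wrist force passes 120 N, or if a joint passes its speed limit or range.

ROBOT

A 6-joint arm with a two-finger parallel gripper is mounted at the origin on the work surface. World frame = base frame: x ahead of the robot, y to its left, z up, the work surface at z = 0. Lengths are in m, angles in rad, forces in N, time in s.
With the tool pointing down it reaches from about 0.35 to 0.8 m from the base axis. Payload 7.3 kg.
Tool frame: the origin (TCP) lies between the finger pads; the fingertips stand 22 mm ahead of it and the grasp point (between the pads) lies 3 mm ahead of it; z points along the fingers, y is the line along which they close (so a half turn about z gives the same grasp; the last joint's range is limited). The gripper opens to 85 mm and grips with 20 to 120 N. Pads are 22 mm wide; open, the fingers measure 114 mm over their backs; the gripper's body (76 mm by 85 mm) begins 54 mm behind the grasp point. The pads swing forward as they close: fully open they stand 13 mm farther back than shut.
Start: joints at [0.962, 0.342, 1.524, -0, 1.275, -0.146], TCP at [0.234, 0.47, 0.253] pointing down, gripper open.
Joint ranges: [-2.53, 2.53], [-0.77, 2.02], [0.04, 2.7], [-1, 4.14], [0.28, 2.66], [-3.11, 3.11]. Speed limits (rad/s): [2.57, 2.57, 3.14, 3.14, 3.14, 3.14].

INTERFACE

Orientations are given as a unit quaternion [w, x, y, z].
In Python, from cell import telemetry, imaging, workorder, find_in, spot_point gives the robot as it stands.
- The arm moves only by the shell command python3 -m crank 'ROWS' [FORCE]. ROWS is JSON, one flat list of numbers, 7 for each row, row after row: the shift along the tool's x, y, z in m, then the turn, a rotation vector about the tool's x, y, z in rad, then the finger opening in m, from 0 to 0.0854. A call has 1 to 10 rows; each row shifts and turns the commanded pose from where the row before left it, along the tool's axes as they then stand; what a row does not reach is not made up. A row lasts 1/8 s, in which the tool goes at most 62.5 mm and 10.7 degrees, less where a joint would pass 70% of its speed; a pose out of reach is approached as far as the arm can. A call with a gripper value outside its range is refused whole. The fingers move at their own pace and stop on an object; FORCE is the grip in N (left out, the last holds). Time passes only in rows, so rows that do not move let the fingers close. It gives the time, the measured TCP pose, the force, the opening and the grip force at its end, in the units of the state.
- telemetry.state(): the state, without advancing time (a new reading comes with each control period).
- imaging.get_image(name): name is "scene" or "top" or "wrist"; returns a dict with "img" (480x640x3 uint8, red, green, blue), "vfov" (degrees; the focal length in pixels is half the picture's height over the tangent of half this angle, whatever the lens; pixels are square), "cx", "cy" (the principal point, pixels), "k1" (the pictures are not rectified: a ray, as slopes to the right and down, at radius r is drawn at 1 + k1 r^2 times it, then the intrinsics apply), "rvec" (rotation vector, rad) and "tvec" (3), from world to camera coordinates, as OpenCV has them; the wrist camera has in their place "hand_eye" (4x4, takes a point from camera to tool coordinates, whose origin is the TCP and whose axes are the flange's). Camera axes: x right, y down, z forward; pixel columns grow to the right and rows downward; lengths in m; the calibration is good to about 2 mm. A picture is of the moment at which its call begins: read the wrist's pose just before it. There is no depth.
- workorder.job_done(): hands the job in; it is judged then, once.
Trained networks look in a picture, given as the dict that the camera call returned (one of the last four; its "shot" number tells which), for a name from the list of things; names that differ only in an ending like _2 or _b are one class to them, and where a whole thing is asked for, a point or a joint stands for the part that bears it (a point fixed in the world has none). Each returns a list of dicts, best first, with "p" (0 to 1); they miss things now and then, are a little off and sometimes report something else, mostly with a low value. They report only what shows in the picture. A call takes as long as a camera call. They do not tell look-alikes from the thing itself.
- find_in(picture, target): "extent" ([left, top, width, height] in pixels, round what is visible of it).
- spot_point(picture, target): "at" ([column, row] in pixels: a listed point, or the origin of a listed thing).
The state is a dict: "time_s": time; "joint_positions": joint angles; "qd": joint speeds; "joint_efforts": joint torques, N m; "ee_pos": TCP position; "eef_rot": TCP orientation; "ft_force": force on the tool from outside, world axes, zero at the start; "moment": the same for the moment, N m; "finger_gap": finger opening in m; "gripper_force": force on a finger pad.
Only numpy, scipy, OpenCV 4.12 (cv2) and the standard library are available. Lean on these libraries where they do the work, as an engineer would, in place of code of your own. Each camera call takes 0.05 s, during which the arm holds its last target. There are 200 camera calls.

## Working session

There is one attempt and no reset: what is moved stays moved. The work goes in short steps, Python scripts to look and compute and a shell command to move; the robot and the scene stay as the last step left them, time stands still between calls to the robot, and variables do not carry over. Pictures are saved under pics/ and viewed, at most 14 in all, crops included, and the job is handed in when it is done.

```bash
ls; mkdir -p pics
cat > h.py <<'E'
import numpy as np, cv2
from scipy.spatial.transform import Rotation as R
from cell import telemetry, imaging, workorder, find_in, spot_point
def cam(name):
    s=telemetry.state(); d=imaging.get_image(name)
    if "hand_eye" in d:
        q=s["eef_rot"]; T=np.eye(4); T[:3,:3]=R.from_quat([q[1],q[2],q[3],q[0]]).as_matrix(); T[:3,3]=s["ee_pos"]
        W=T@np.array(d["hand_eye"]); d["_R"]=W[:3,:3]; d["_c"]=W[:3,3]
    else:
        M=R.from_rotvec(np.ravel(d["rvec"])).as_matrix(); d["_R"]=M.T; d["_c"]=-M.T@np.ravel(d["tvec"])
    d["_f"]=240/np.tan(np.radians(d["vfov"])/2)
    return d
def ray(d,uv):
    x=np.array([(uv[0]-d["cx"])/d["_f"],(uv[1]-d["cy"])/d["_f"]]); u=x.copy()
    for _ in range(30): u=x/(1+d["k1"]*(u@u))
    return d["_R"]@np.array([u[0],u[1],1])
def atz(d,uv,z):
    r=ray(d,uv); return d["_c"]+r*(z-d["_c"][2])/r[2]
def proj(d,p):
    c=d["_R"].T@(np.asarray(p)-d["_c"]); u=c[:2]/c[2]; u=u*(1+d["k1"]*(u@u)); return np.array([d["cx"],d["cy"]])+d["_f"]*u
def save(d,n,crop=None,scale=1):
    im=cv2.cvtColor(d["img"],cv2.COLOR_RGB2BGR)
    if crop: x,y,w,h=crop; im=im[y:y+h,x:x+w]
    if scale!=1: im=cv2.resize(im,None,fx=scale,fy=scale,interpolation=cv2.INTER_CUBIC)
    cv2.imwrite("pics/"+n,im)
E
python3 - <<'E'
from h import *
d=cam("top"); save(d,"top0.png")
print(telemetry.state()["time_s"],d["_c"],d["vfov"],d["k1"])
for t,z in [("tray",0),("cup0",.008),("cup1",.008),("dome",0),("jar1",.004),("tape",0),("labelbox",0),("spray",0)]:
    print(t,[(np.round(a["at"]).tolist(),round(a["p"],2),np.round(atz(d,a["at"],z)[:2],3).tolist()) for a in spot_point(d,t)])
print([(np.round(a["extent"]).tolist(),round(a["p"],2)) for a in find_in(d,"jar1")])
s=cam("scene"); save(s,"scene0.png")
E
```

```text
pics
0.05 [ 0.46234911 -0.04615721  1.02741244] 57.001673017666036 0.0064679054813252595
tray [([166.0, 265.0], 0.87, [0.497, 0.316]), ([236.0, 142.0], 0.27, [0.793, 0.167])]
cup0 [([155.0, 238.0], 0.82, [0.557, 0.343]), ([152.0, 291.0], 0.78, [0.435, 0.342]), ([185.0, 293.0], 0.77, [0.434, 0.266]), ([138.0, 266.0], 0.74, [0.491, 0.377]), ([166.0, 265.0], 0.61, [0.495, 0.313]), ([196.0, 264.0], 0.61, [0.499, 0.245])]
cup1 [([155.0, 238.0], 0.82, [0.557, 0.343]), ([152.0, 291.0], 0.78, [0.435, 0.342]), ([185.0, 293.0], 0.77, [0.434, 0.266]), ([138.0, 266.0], 0.74, [0.491, 0.377]), ([166.0, 265.0], 0.61, [0.495, 0.313]), ([196.0, 264.0], 0.61, [0.499, 0.245])]
dome [([288.0, 233.0], 0.71, [0.576, 0.035])]
jar1 [([417.0, 296.0], 0.77, [0.437, -0.264]), ([422.0, 353.0], 0.77, [0.308, -0.276]), ([435.0, 261.0], 0.76, [0.518, -0.306]), ([454.0, 228.0], 0.74, [0.597, -0.352]), ([411.0, 234.0], 0.67, [0.581, -0.251]), ([518.0, 245.0], 0.65, [0.561, -0.5]), ([381.0, 344.0], 0.57, [0.328, -0.183]), ([455.0, 294.0], 0.55, [0.444, -0.352])]
tape [([345.0, 149.0], 0.77, [0.781, -0.093])]
labelbox [([236.0, 145.0], 0.75, [0.784, 0.166])]
spray [([432.0, 168.0], 0.81, [0.74, -0.3])]
[([374.0, 339.0, 19.0, 20.0], 0.8), ([452.0, 286.0, 17.0, 14.0], 0.71), ([407.0, 224.0, 14.0, 17.0], 0.68), ([510.0, 235.0, 25.0, 16.0], 0.64), ([429.0, 252.0, 23.0, 17.0], 0.62), ([448.0, 218.0, 18.0, 18.0], 0.6), ([418.0, 346.0, 20.0, 21.0], 0.58), ([123.0, 220.0, 88.0, 86.0], 0.52)]
```

View pics/top0.png

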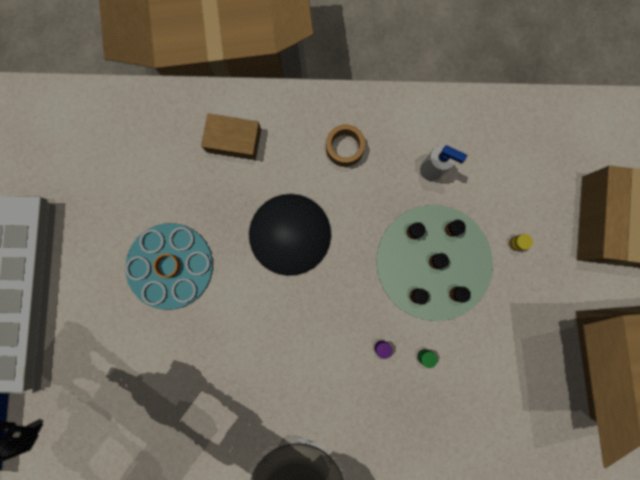

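View pics/scene0.png

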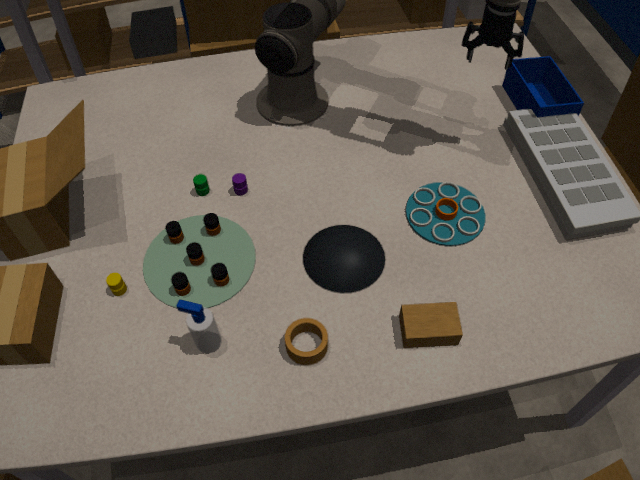

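Run:
```python
import cv2
im=cv2.imread("pics/top0.png")[200:380,350:550]
cv2.imwrite("pics/jc.png",cv2.resize(im,(660,594),interpolation=cv2.INTER_CUBIC))
```

```text
(no output)
```

View pics/jc.png

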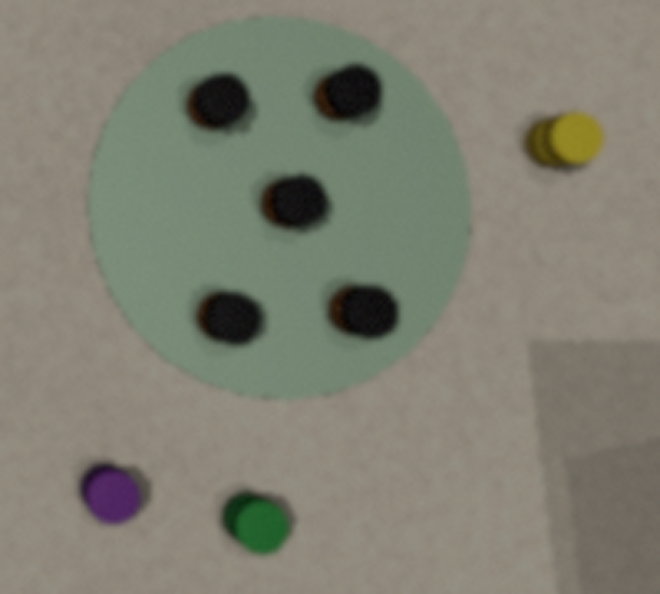

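Candidates for the jars by top-image pixel:
- **Black cap, amber glass, on the foam:** (416,230), (457,228), (440,261), (420,296) and (460,294). These are the 5 real jars.
- **Look-alikes:** yellow (521,242), purple (384,349) and green (428,358). I'll leave these alone.

The close crop confirms the choice. The tray is at (168,265) and the dome at (290,233). With five jars, I'll use the centre cup and two opposite pairs. Next I'll go over the tray with the wrist camera.

```bash
cat >> h.py <<'E'
def go(p,yaw=0.0,up=None):
    "shift for the tool's axes and turn to get TCP to p with tool x at yaw, pointing down"
    s=telemetry.state(); q=s["eef_rot"]; Q=R.from_quat([q[1],q[2],q[3],q[0]])
    G=R.from_euler("z",yaw)*R.from_matrix(np.diag([1.,-1,-1]))
    print("t",round(s["time_s"],2),"pos",np.round(s["ee_pos"],4),"F",np.round(s["ft_force"],1),"gap",round(s["finger_gap"],4),"gf",round(s["gripper_force"],1))
    print(" turn",np.round((Q.inv()*G).as_rotvec(),4)," shift now-axes",np.round(Q.inv().apply(np.array(p)-s["ee_pos"]),4)," shift turned-axes",np.round(G.inv().apply(np.array(p)-s["ee_pos"]),4))
E
python3 - <<'E'
from h import *
d=cam("wrist"); print(np.round(d["hand_eye"],3),d["vfov"],d["cx"],d["cy"],d["k1"])
go([.44,.31,.33],0)
E
```

```text
[[ 0.001 -0.946 -0.323  0.083]
 [ 1.     0.001  0.002 -0.   ]
 [-0.002 -0.323  0.946 -0.121]
 [ 0.     0.     0.     1.   ]] 65.01643310599566 313.6723049479762 235.5370339050117 -0.03485034915480667
t 0.6 pos [0.2344 0.4698 0.2533] F [ 0.6 -0.7 -0.7] gap 0.0855 gf 0.0
 turn [ 1.0000e-04 -2.0000e-04  2.6788e+00]  shift now-axes [-0.2553 -0.0512 -0.0767]  shift turned-axes [ 0.2056  0.1598 -0.0767]
```

```bash
python3 -m crank '[0,0,-0.0127,0,0,-0.1543,0.085,0,0,-0.0127,0,0,-0.1543,0.085,0,0,-0.0127,0,0,-0.1543,0.085,-0.0343,-0.045,-0.006,0,0,0,0.085,-0.0343,-0.045,-0.006,0,0,0,0.085,-0.0343,-0.045,-0.006,0,0,0,0.085,-0.0343,-0.045,-0.006,0,0,0,0.085,-0.0343,-0.045,-0.006,0,0,0,0.085,-0.0343,-0.045,-0.006,0,0,0,0.085,0,0,0,0,0,0,0.085]'
cat >> h.py <<'E'
def look(name="wrist",png=None,targets=(),**k):
    d=cam(name)
    if png: save(d,png,**k)
    for t,z in targets:
        print(t,[(np.round(a["at"],1).tolist(),round(a["p"],2),np.round(atz(d,a["at"],z)[:2],4).tolist()) for a in spot_point(d,t) if a["p"]>.4])
    return d
def circ(d,mask,z,rad):
    "fit circle: largest blob outline of mask to plane z; returns centre,radius"
    m=cv2.morphologyEx(mask.astype(np.uint8),cv2.MORPH_OPEN,np.ones((3,3)))
    c=max(cv2.findContours(m,cv2.RETR_EXTERNAL,cv2.CHAIN_APPROX_NONE)[0],key=cv2.contourArea)[:,0]
    P=np.array([atz(d,p,z)[:2] for p in c])
    from scipy.optimize import least_squares
    o=least_squares(lambda v:np.hypot(*(P-v[:2]).T)-v[2],[*P.mean(0),rad],loss="soft_l1",f_scale=.002)
    return o.x
E
python3 - <<'E'
from h import *
d=look("wrist","w1.png",[("tray",0),("cup0",.008),("dome",0)])
hsv=cv2.cvtColor(d["img"],cv2.COLOR_RGB2HSV).astype(int); H,S,V=hsv[...,0],hsv[...,1],hsv[...,2]
print(d["_c"]); go([.44,.2,.33],np.pi)
print("tray",circ(d,(H>80)&(H<105)&(S>100),.008,.1)); m=(V<55); m[:, :]&=True
print("dome",circ(d,(V<60)&(S<80),0,.0975))
E
```

```text
time_s: 1.85
ee_pos: [0.4422, 0.197, 0.3276]
eef_rot: [0.001, 0.003, 1.0, -0.0]
ft_force: [-0.2, 0.3, 0.8]
finger_gap: 0.0847
gripper_force: 0.0
tray [([401.7, 222.6], 0.81, [0.4961, 0.3071])]
cup0 [([373.4, 176.9], 0.97, [0.4374, 0.2679]), ([351.4, 229.1], 0.93, [0.5018, 0.2438]), ([376.5, 271.6], 0.8, [0.5591, 0.2775]), ([436.1, 268.9], 0.8, [0.5558, 0.3539]), ([430.1, 173.4], 0.71, [0.4334, 0.3344]), ([402.6, 220.1], 0.69, [0.4905, 0.306]), ([459.8, 219.4], 0.57, [0.4898, 0.3764])]
dome [([187.7, 281.8], 0.88, [0.5764, 0.0309])]
[0.35872335 0.19756573 0.4480566 ]
t 2.05 pos [0.4395 0.2007 0.3273] F [ 0.1 -0.1  0.4] gap 0.0851 gf 0.0
 turn [ 0.0003 -0.0005  0.0013]  shift now-axes [-0.0005 -0.0007 -0.0027]  shift turned-axes [-0.0005 -0.0007 -0.0027]
tray [0.47885161 0.29786441 0.07955459]
dome [0.57473033 0.03247963 0.09440631]
```

View pics/w1.png

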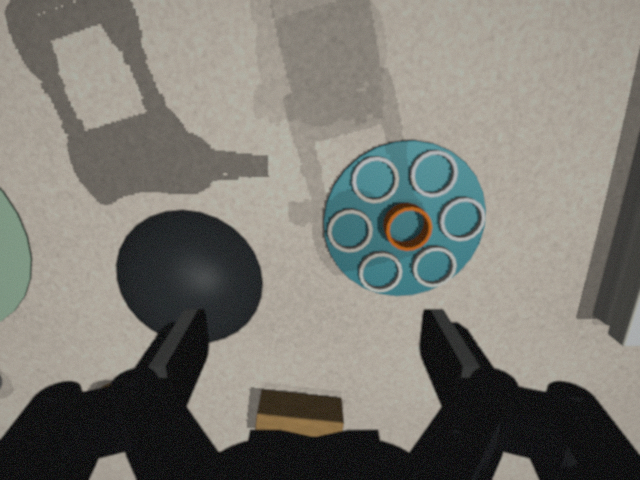

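The wrist view shows the tray at (405,218), its orange cup at (408,228) and the dome at (190,275). I'll refine both positions by fitting hulls in the wrist and top images.

```bash
cat >> h.py <<'E'
def fit(d,mask,z,rad,roi=None,fixed=False,tol=.003):
    from scipy.optimize import least_squares
    m=mask.astype(np.uint8)
    if roi is not None:
        k=np.zeros_like(m); x,y,w,h=roi; k[y:y+h,x:x+w]=1; m=m*k
    m=cv2.morphologyEx(m,cv2.MORPH_OPEN,np.ones((3,3)))
    cs=cv2.findContours(m,cv2.RETR_EXTERNAL,cv2.CHAIN_APPROX_NONE)[0]
    c=cv2.convexHull(np.vstack([c for c in cs if cv2.contourArea(c)>30]))
    k=np.zeros_like(m); cv2.fillPoly(k,[c],1)
    c=max(cv2.findContours(k,cv2.RETR_EXTERNAL,cv2.CHAIN_APPROX_NONE)[0],key=cv2.contourArea)[:,0]
    P=np.array([atz(d,p,z)[:2] for p in c])
    f=(lambda v:np.hypot(*(P-v[:2]).T)-rad) if fixed else (lambda v:np.hypot(*(P-v[:2]).T)-v[2])
    o=least_squares(f,[*P.mean(0),rad][:2 if fixed else 3],loss="cauchy",f_scale=tol)
    return np.round([*o.x,np.median(abs(o.fun))],4)
def HSV(d):
    h=cv2.cvtColor(d["img"],cv2.COLOR_RGB2HSV).astype(int); return h[...,0],h[...,1],h[...,2]
E
python3 - <<'E'
from h import *
for n,tr,dr,cr in [("wrist",(300,120,210,200),(95,190,180,160),(370,190,75,75)),("top",(115,210,110,110),(235,180,105,110),(145,245,45,45))]:
    d=cam(n); H,S,V=HSV(d)
    teal=(H>80)&(H<110)&(S>90); print(n,"tray",fit(d,teal,.006,.1,tr))
    org=((H<18)&(S>150)&(V>60)); print(" cup",fit(d,org,.03,.027,cr))
    c=d["_c"]; dm=(V<75)&(S<110); print(" dome",fit(d,dm,0,.0975,dr), fit(d,dm,0,.0975,dr,True))
    print(" dome net",[np.round(atz(d,a["at"],0),4) for a in spot_point(d,"dome")[:1]])
E
```

```text
wrist tray [0.4941 0.3082 0.098  0.0006]
 cup [0.4922 0.3066 0.0275 0.0011]
 dome [0.576  0.0323 0.0964 0.0011] [0.5772 0.032  0.0019]
 dome net [array([0.5752, 0.0303, 0.    ])]
top tray [0.4974 0.3054 0.0922 0.0028]Traceback (most recent call last):
  File "<stdin>", line 5, in <module>
  File "h.py", line 53, in fit
    c=cv2.convexHull(np.vstack([c for c in cs if cv2.contourArea(c)>30]))
                     ~~~~~~~~~^^^^^^^^^^^^^^^^^^^^^^^^^^^^^^^^^^^^^^^^^^
    return _nx.concatenate(arrs, 0, dtype=dtype, casting=casting)
           ~~~~~~~~~~~~~~~^^^^^^^^^^^^^^^^^^^^^^^^^^^^^^^^^^^^^^^
ValueError: need at least one array to concatenate
```

```bash
python3 -m crank '[-0.0135,0.0265,0.044,0,0,0,0.085,-0.0135,0.0265,0.044,0,0,0,0.085,-0.0135,0.0265,0.044,0,0,0,0.085,-0.0135,0.0265,0.044,0,0,0,0.085,0,0,0,0,0,0.1425,0.07,0,0,0,0,0,0.1425,0.07,0,0,0,0,0,0.1425,0.07,0,0,0,0,0,0,0.07]' 25
python3 - <<'E'
from h import *
d=look("wrist","w2.png",[("cup0",.008)])
H,S,V=HSV(d)
org=((H<18)&(S>150)&(V>60)); print("cup",fit(d,org,.03,.027,(200,140,240,200)))
print("tray",fit(d,(H>80)&(H<110)&(S>90),.006,.1))
go([.4935,.307,.036],np.pi-.4276)
E
```

```text
time_s: 3.2
ee_pos: [0.4937, 0.3066, 0.1513]
eef_rot: [-0.0, 0.211, 0.978, 0.0]
ft_force: [0.7, 0.2, -0.6]
finger_gap: 0.0701
gripper_force: 0.0
cup0 [([316.3, 308.6], 0.95, [0.5567, 0.281]), ([314.8, 131.7], 0.88, [0.4324, 0.3356]), ([392.7, 269.7], 0.78, [0.5501, 0.3481]), ([398.6, 180.3], 0.72, [0.4871, 0.376]), ([317.4, 225.2], 0.69, [0.4938, 0.3101]), ([240.5, 269.6], 0.64, [0.5021, 0.242]), ([232.0, 181.4], 0.55, [0.4393, 0.2683])]
cup [0.4928 0.3091 0.0272 0.0007]
tray [4.943e-01 3.085e-01 9.850e-02 3.000e-04]
t 3.3 pos [0.4938 0.3063 0.1514] F [ 0.6  0.3 -0.5] gap 0.0702 gf 0.0
 turn [0.0001 0.     0.0041]  shift now-axes [0.0006 0.0004 0.1154]  shift turned-axes [0.0006 0.0004 0.1154]
```

View pics/w2.png

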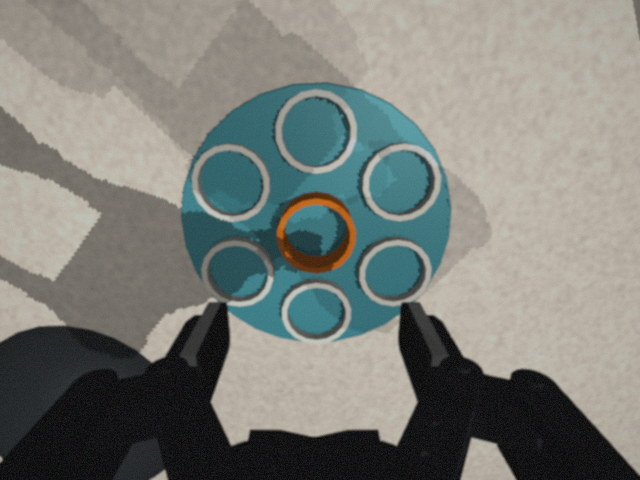

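```bash
python3 -m crank '[0.0012,0.0022,0.03,0,0,0,0.07,0,0,0.03,0,0,0,0.07,0,0,0.025,0,0,0,0.07,0,0,0.015,0,0,0,0.07,0,0,0.01,0,0,0,0.07,0,0,0.0054,0,0,0,0.07,0,0,0,0,0,0,0.06,0,0,0,0,0,0,0.05,0,0,0,0,0,0,0.05,0,0,0,0,0,0,0.05]' 30
python3 -m crank '[0,0,0,0,0,0,0.05,0,0,-0.005,0,0,0,0.05,0,0,-0.01,0,0,0,0.05,0,0,0,0,0,0,0.05]' 30
python3 - <<'E'
from h import *
d=look("wrist","w3.png"); go([.4935,.309,.05],np.pi-.4276)
E
```

```text
time_s: 4.55
ee_pos: [0.4943, 0.3083, 0.0368]
eef_rot: [0.0, 0.212, 0.977, 0.0]
ft_force: [-2.3, -0.9, 5.6]
finger_gap: 0.0533
gripper_force: 33.2
time_s: 5.05
ee_pos: [0.4945, 0.3086, 0.0518]
eef_rot: [0.001, 0.212, 0.977, 0.001]
ft_force: [-0.1, 0.8, -3.4]
finger_gap: 0.0527
gripper_force: 32.6
t 5.1 pos [0.4943 0.3085 0.0514] F [-1.   0.3 -3.7] gap 0.0532 gf 32.6
 turn [0.0008 0.0006 0.0002]  shift now-axes [0.0009 0.0001 0.0014]  shift turned-axes [0.0009 0.0001 0.0014]
```

View pics/w3.png

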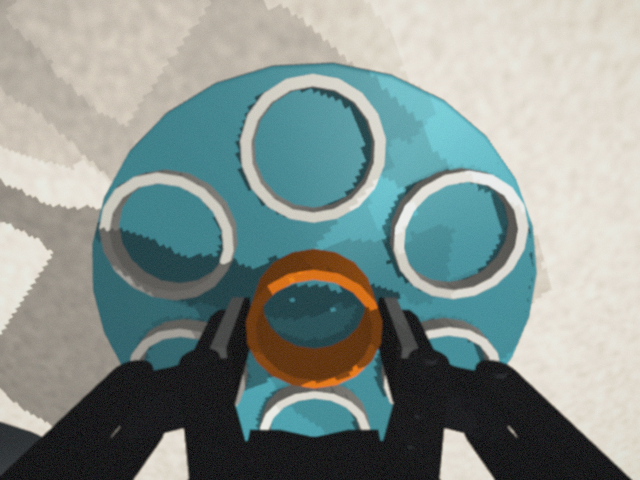

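The tray is held: wrist force −3.5 N, and the opening of 53 mm matches the cup. I'll lift it and measure the tray centre relative to the TCP.

```bash
python3 -m crank '[0,0,-0.02,0,0,0,0.05,0,0,-0.03,0,0,0,0.05,0,0,-0.03,0,0,0,0.05,0,0,-0.02,0,0,-0.1069,0.05,0,0,0,0,0,-0.1069,0.05,0,0,0,0,0,-0.1069,0.05,0,0,0,0,0,-0.1069,0.05,0,0,0,0,0,0,0.05]' 30
python3 - <<'E'
from h import *
d=look("wrist"); s=telemetry.state(); p=np.array(s["ee_pos"]); z=p[2]-.0368
H,S,V=HSV(d); t=(H>80)&(H<110)&(S>90)
print("tray-TCP",fit(d,t,z+.006,.1,(60,30,520,270),True)[:2]-p[:2], fit(d,t,z+.006,.1,(60,30,520,270)))
for a in spot_point(d,"cup1"): print(np.round(atz(d,a["at"],z+.008)[:2]-p[:2],4),round(a["p"],2))
go([.576,.032,.15],np.pi)
t=look("top",None,[("dome",0)])
E
```

```text
time_s: 6.1
ee_pos: [0.4937, 0.3083, 0.1507]
eef_rot: [-0.0, 0.0, 1.0, -0.0]
ft_force: [0.1, -0.0, -4.3]
finger_gap: 0.053
gripper_force: 33.3
tray-TCP [0.00136743 0.00047042] [0.4928 0.3087 0.098  0.0008]
[0.0005 0.0007] 0.96
[ 0.0343 -0.0584] 0.93
[-0.0341  0.0589] 0.77
[0.0675 0.0013] 0.67
[-0.0331 -0.0579] 0.65
[0.0352 0.0606] 0.64
[-0.0681 -0.    ] 0.61
t 6.2 pos [0.4939 0.3083 0.1508] F [-0.6 -0.1 -5.2] gap 0.0529 gf 33.3
 turn [-0.0001 -0.0005 -0.002 ]  shift now-axes [-0.0827 -0.2761  0.0008]  shift turned-axes [-0.0821 -0.2763  0.0008]
dome [([290.7, 232.7], 0.95, [0.5777, 0.0301]), ([153.2, 227.6], 0.69, [0.5827, 0.3512])]
```

```bash
python3 -m crank '[-0.0138,-0.0461,0,0,0,0,0.05,-0.0138,-0.0461,0,0,0,0,0.05,-0.0138,-0.0461,0,0,0,0,0.05,-0.0138,-0.0461,0,0,0,0,0.05,-0.0138,-0.0461,0,0,0,0,0.05,-0.0136,-0.0461,0,0,0,0,0.05,0,0,0,0,0,0,0.05,0,0,0,0,0,0,0.05]' 30
python3 -m crank '[0,0,0.02,0,0,0,0.05,0,0,0.02,0,0,0,0.05,0,0,0.012,0,0,0,0.05,0,0,0.005,0,0,0,0.05,0,0,0,0,0,0,0.05,0,0,0,0,0,0,0.05]' 30
python3 - <<'E'
from h import *
s=telemetry.state();print(np.round(s["moment"],3)); go([.5765,.0315,.0875],np.pi)
d=look("wrist"); p=np.array(s["ee_pos"])
H,S,V=HSV(d)
for n in ("top","scene"):
    d=cam(n); save(d,n+"1.png",(225,160,160,140) if n=="top" else (260,190,170,130),3)
E
```

```text
time_s: 7.3
ee_pos: [0.5764, 0.0319, 0.1508]
eef_rot: [-0.0, 0.001, 1.0, 0.0]
ft_force: [-0.7, 0.9, -4.0]
finger_gap: 0.0529
gripper_force: 33.7
time_s: 8.05
ee_pos: [0.5771, 0.0318, 0.0947]
eef_rot: [0.001, -0.0, 1.0, 0.0]
ft_force: [-0.4, -0.5, -3.5]
finger_gap: 0.0529
gripper_force: 33.7
[-0.066  0.036 -0.038]
t 8.05 pos [0.5771 0.0318 0.0947] F [-0.4 -0.5 -3.5] gap 0.0529 gf 33.7
 turn [0.     0.0014 0.0003]  shift now-axes [ 0.0006 -0.0003  0.0072]  shift turned-axes [ 0.0006 -0.0003  0.0072]
```

```bash
python3 -m crank '[0.0005,0,0.004,0,0,0,0.05,0,0,0.002,0,0,0,0.05,0,0,0,0,0,0,0.05]' 30 | egrep 'pos|force'
for i in 1; do python3 -m crank '[0,0,0.001,0,0,0,0.05,0,0,0,0,0,0,0.05]' 30| egrep 'pos|ft'; done
python3 -m crank '[0,0,0.0005,0,0,0,0.05,0,0,0,0,0,0,0.05]' 30| egrep 'pos|ft'
```

```text
ee_pos: [0.576, 0.0318, 0.0877]
ft_force: [-0.2, 0.0, -4.1]
gripper_force: 33.8
ee_pos: [0.5762, 0.0318, 0.087]
ft_force: [-0.7, 0.3, -4.1]
ee_pos: [0.5763, 0.0318, 0.0867]
ft_force: [-0.7, 0.2, -1.9]
```

```bash
python3 -m crank '[0,0,0.0003,0,0,0,0.05,0,0,0,0,0,0,0.05]' 30| egrep 'pos|ft'
python3 - <<'E'
from h import *
S=[telemetry.state() for _ in range(3)]; print([np.round(s["moment"],3) for s in S],[s["ft_force"] for s in S])
E
python3 -m crank '[0,0,0,0,0,0,0.054,0,0,0,0,0,0,0.056,0,0,0,0,0,0,0.06,0,0,0,0,0,0,0.064,0,0,0,0,0,0,0.066,0,0,0,0,0,0,0.066]' 20| egrep 'pos|f'
python3 -m crank '[0,0,-0.01,0,0,0,0.066,0,0,-0.02,0,0,0,0.066,0,0,-0.03,0,0,0,0.066,0.02,0,-0.05,0,0,0,0.066,0.02,0,-0.05,0,0,0,0.066,0,0,0,0,0,0,0.066]'| egrep 'pos|f'
python3 - <<'E'
from h import *
d=look("wrist","w4.png",[("cup1",.058)]); go([0,0,0],np.pi)
E
```

```text
ee_pos: [0.5763, 0.0317, 0.0867]
ft_force: [-1.7, -0.2, 3.1]
[array([ 0.038,  0.289, -0.02 ]), array([ 0.038,  0.289, -0.02 ]), array([ 0.038,  0.289, -0.02 ])] [array([-1.72063358, -0.24002802,  3.07787583]), array([-1.72063358, -0.24002802,  3.07787583]), array([-1.72063358, -0.24002802,  3.07787583])]
ee_pos: [0.5762, 0.0317, 0.0862]
eef_rot: [0.0, -0.0, 1.0, 0.0]
ft_force: [-0.1, 0.8, 0.3]
finger_gap: 0.0659
gripper_force: 0.0
ee_pos: [0.5371, 0.0317, 0.2514]
eef_rot: [0.005, -0.0, 1.0, -0.0]
ft_force: [0.5, 0.3, -0.3]
finger_gap: 0.0661
gripper_force: 0.0
cup1 [([315.9, 317.0], 0.79, [0.6456, 0.0345]), ([243.7, 214.0], 0.73, [0.5434, -0.0284]), ([382.7, 215.0], 0.71, [0.5441, 0.092]), ([314.0, 173.0], 0.66, [0.5078, 0.0324]), ([251.5, 286.4], 0.63, [0.6131, -0.0254]), ([314.9, 248.5], 0.56, [0.5753, 0.0333])]
t 10.93 pos [0.5362 0.0318 0.2471] F [0.5 0.3 0.3] gap 0.0659 gf 0.0
 turn [-0.0001  0.0019  0.0002]  shift now-axes [ 0.5366 -0.0316  0.2461]  shift turned-axes [ 0.5362 -0.0318  0.2471]
```

View pics/w4.png

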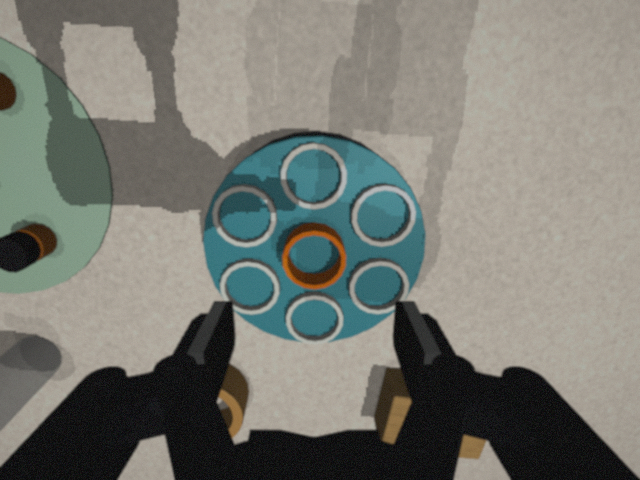

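The tray sits balanced on the dome, centred in the picture at (315,240), with its cups along the x axis. Next I'll look over the jars.

```bash
python3 -m crank '[0.0143,-0.0537,-0.0138,0,0,0,0.06,0.0143,-0.0537,-0.0138,0,0,0,0.06,0.0143,-0.0537,-0.0138,0,0,0,0.06,0.0143,-0.0537,-0.0138,0,0,0,0.06,0.0143,-0.0537,-0.0138,0,0,0,0.06,0.0143,-0.0537,-0.0138,0,0,0,0.06,0,0,0,0,0,0,0.06]' 20| egrep 'pos|f'
cat >> h.py <<'E'
def jars(d):
    "amber jars standing on bench/foam: base from the net, xy; keeps those whose cap is dark"
    H,S,V=HSV(d); out=[]
    for a in spot_point(d,"jar1"):
        b=atz(d,a["at"],.004); c=proj(d,[b[0],b[1],.052]); u,v=np.int32(np.round(c))
        if a["p"]<.3 or not(8<u<632 and 8<v<472): continue
        box=d["img"][v-4:v+5,u-4:u+5].reshape(-1,3); med=np.median(box,0)
        # refine with the dark cap disc (top at z .052)
        g=(V<48)&(S<140); r=20; roi=(max(u-r,0),max(v-r,0),2*r,2*r)
        n,l,st,ce=cv2.connectedComponentsWithStats(g[roi[1]:roi[1]+2*r,roi[0]:roi[0]+2*r].astype(np.uint8))
        k=np.argmax(st[1:,4])+1 if n>1 else 0
        cc=ce[k]+[roi[0],roi[1]] if k else c
        out.append((np.round(a["at"]).tolist(),round(a["p"],2),np.round(b[:2],4).tolist(),med.tolist(),np.round(atz(d,cc,.045)[:2],4).tolist(),int(st[k,4])))
    for o in out: print(o)
    return out
E
python3 - <<'E'
from h import *
d=look("wrist","w5.png"); jars(d); go([.45,-.29,.33],np.pi)
E
```

```text
ee_pos: [0.4494, -0.2941, 0.3279]
eef_rot: [-0.001, 0.003, 1.0, 0.0]
ft_force: [0.2, 0.9, -0.0]
finger_gap: 0.0601
gripper_force: 0.0
([323.0, 43.0], 0.97, [0.2997, -0.2828], [42.0, 117.0, 58.0], [0.3132, -0.2964], 1)
([344.0, 283.0], 0.84, [0.5836, -0.2538], [30.0, 30.0, 32.0], [0.5836, -0.2559], 680)
([163.0, 271.0], 0.84, [0.5656, -0.4888], [178.0, 164.0, 14.0], [0.5691, -0.4922], 1600)
([302.0, 236.0], 0.8, [0.5179, -0.3087], [32.0, 30.0, 32.0], [0.5161, -0.3077], 737)
([275.0, 288.0], 0.63, [0.5899, -0.3441], [28.0, 26.0, 28.0], [0.5911, -0.3449], 680)
([340.0, 171.0], 0.62, [0.4379, -0.2618], [41.0, 40.0, 41.0], [0.4373, -0.2638], 784)
([412.0, 63.0], 0.61, [0.3202, -0.1856], [109.0, 60.0, 133.0], [0.3296, -0.1994], 5)
([263.0, 175.0], 0.58, [0.4421, -0.353], [23.0, 22.0, 23.0], [0.4433, -0.3542], 823)
t 11.9 pos [ 0.4502 -0.2906  0.3274] F [-0.3 -0.6 -0.2] gap 0.0602 gf 0.0
 turn [ 0.0024 -0.0019 -0.0012]  shift now-axes [ 0.0002  0.0006 -0.0026]  shift turned-axes [ 0.0002  0.0006 -0.0026]
```

View pics/w5.png

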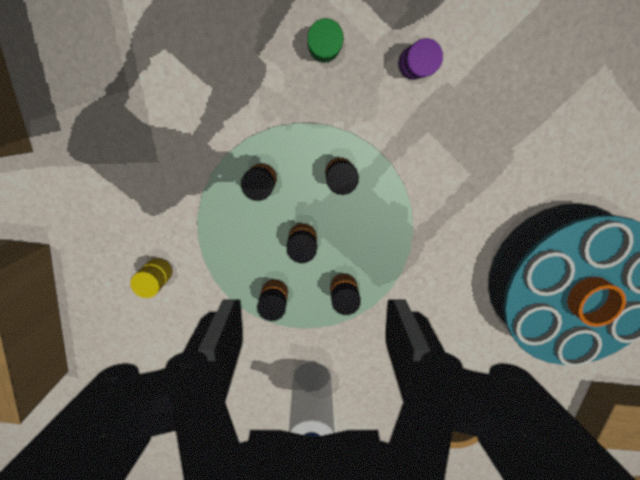

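Five black-capped amber jars are on the foam, at (345,290), (302,240), (272,295), (342,173) and (260,180). Yellow, green and purple stay. The first pick is the jar at (345,290).

```bash
python3 -m crank '[-0.0334,0.009,0.05,0,0,0,0.06,-0.0334,0.009,0.05,0,0,0,0.06,-0.0334,0.009,0.05,0,0,0,0.06,-0.0332,0.0087,0.05,0,0,0,0.06,0,0,0.03,0,0,0,0.06,0,0,0.03,0,0,0,0.06,0,0,0.015,0,0,0,0.06,0,0,0,0,0,0,0.06]' 20| egrep 'pos|f'
python3 -m crank '[0,0,0,0,0,0,0.05,0,0,0,0,0,0,0.04,0,0,0,0,0,0,0.033,0,0,0,0,0,0,0.033,0,0,0,0,0,0,0.033]' 20| egrep 'pos|f'
```

```text
ee_pos: [0.5835, -0.2534, 0.0529]
eef_rot: [-0.001, -0.001, 1.0, 0.001]
ft_force: [-0.8, 0.2, -0.5]
finger_gap: 0.06
gripper_force: 0.0
ee_pos: [0.5845, -0.2552, 0.0554]
eef_rot: [0.001, 0.0, 1.0, -0.0]
ft_force: [-0.6, 1.3, 6.4]
finger_gap: 0.0355
gripper_force: 20.0
```

```bash
python3 -m crank '[0,0,-0.02,0,0,0,0.033,0,0,-0.05,0,0,0,0.033,0,0,-0.05,0,0,0,0.033,0.0016,0.048,0,0,0,0,0.033,0.0016,0.048,0,0,0,0,0.033,0.0016,0.048,0,0,0,0,0.033,0.0016,0.048,0,0,0,0,0.033,0.0016,0.048,0,0,0,0,0.033,0,0.046,0,0,0,0,0.033,0,0,0,0,0,0,0.033]' 20| egrep 'pos|f'
python3 - <<'E'
from h import *
d=look("wrist","w6.png",[("cup1",.058),("jar1",.12)]); go([.576,.0325,.1085],np.pi)
E
```

```text
ee_pos: [0.5753, 0.0343, 0.174]
eef_rot: [-0.0, -0.002, 1.0, 0.0]
ft_force: [-0.1, -0.2, -0.1]
finger_gap: 0.0354
gripper_force: 20.5
cup1 [([218.4, 188.9], 0.88, [0.5416, -0.0262]), ([395.6, 288.1], 0.86, [0.6113, 0.0923]), ([308.8, 134.5], 0.77, [0.5077, 0.0315]), ([226.8, 287.7], 0.71, [0.6116, -0.0256]), ([402.3, 191.6], 0.59, [0.5428, 0.0914]), ([311.1, 241.5], 0.57, [0.577, 0.0331])]
jar1 [([313.3, 283.5], 0.76, [0.5776, 0.0345])]
t 14.93 pos [0.5757 0.0307 0.1739] F [ 0.6 -0.9 -0.4] gap 0.0351 gf 20.5
 turn [-0.0003 -0.0001  0.0001]  shift now-axes [-0.0003  0.0018  0.0654]  shift turned-axes [-0.0003  0.0018  0.0654]
```

View pics/w6.png

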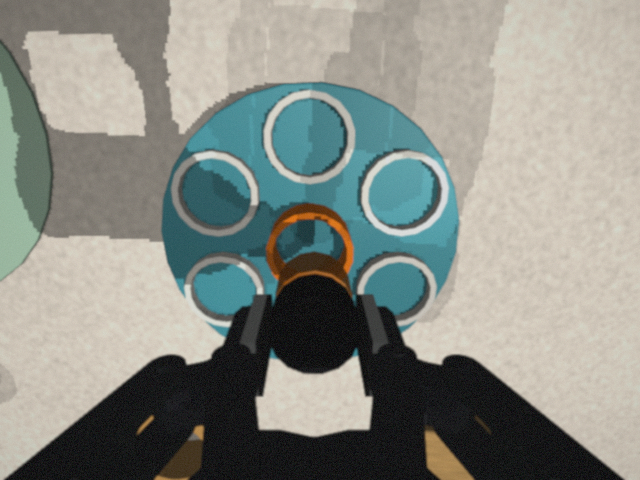

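The jar is held over the orange cup: jar at (313,300), cup at (311,241), which line up. I'll lower it now.

```bash
python3 -m crank '[-0.0005,0.0005,0.02,0,0,0,0.033,0,0,0.02,0,0,0,0.033,0,0,0.015,0,0,0,0.033,0,0,0.007,0,0,0,0.033,0,0,0,0,0,0,0.033]' 20| egrep 'pos|ft'
python3 -m crank '[0,0,0.002,0,0,0,0.033,0,0,0,0,0,0,0.033]' 20| egrep 'pos|ft'
python3 - <<'E'
from h import *
d=look("wrist","w7.png",[("cup1",.058),("jar1",.065)]); go([.576,.0325,.1065],np.pi)
E
```

```text
ee_pos: [0.5763, 0.0313, 0.1118]
ft_force: [-0.4, -0.5, -0.7]
ee_pos: [0.5765, 0.0318, 0.1104]
ft_force: [0.3, 0.5, -0.9]
cup1 [([207.0, 339.0], 0.97, [0.6114, -0.0253]), ([187.6, 219.3], 0.94, [0.5442, -0.0284]), ([425.9, 336.0], 0.79, [0.6094, 0.0926]), ([438.5, 215.9], 0.78, [0.5423, 0.0919]), ([314.8, 387.5], 0.77, [0.6435, 0.0329]), ([312.0, 142.3], 0.61, [0.5082, 0.0313])]
jar1 [([312.5, 283.2], 0.83, [0.5745, 0.0316])]
t 15.95 pos [0.5764 0.0318 0.1103] F [-0.1  0.4 -0.9] gap 0.0352 gf 20.5
 turn [0.     0.0007 0.0003]  shift now-axes [0.0004 0.0007 0.0038]  shift turned-axes [0.0004 0.0007 0.0038]
```

```bash
for i in 1; do python3 -m crank '[0,0,0.001,0,0,0,0.033,0,0,0,0,0,0,0.033]' 20| egrep 'pos|ft'; done; python3 -m crank '[0,0,0.001,0,0,0,0.033,0,0,0,0,0,0,0.033]' 20| egrep 'pos|ft'
```

```text
ee_pos: [0.5764, 0.0319, 0.1093]
ft_force: [0.6, 0.7, 1.2]
ee_pos: [0.5769, 0.0318, 0.1091]
ft_force: [-0.2, 0.5, 7.1]
```

```bash
python3 -m crank '[0,0,-0.0008,0,0,0,0.033,0,0,0,0,0,0,0.033]' 20| egrep 'pos|ft'
python3 -m crank '[0,0,0,0,0,0,0.036,0,0,0,0,0,0,0.039,0,0,0,0,0,0,0.044,0,0,0,0,0,0,0.052,0,0,0,0,0,0,0.056,0,0,0,0,0,0,0.056]' 20| egrep 'pos|f'
python3 -m crank '[0,0,-0.01,0,0,0,0.056,0,0,-0.025,0,0,0,0.056,0.01,0,-0.05,0,0,0,0.056,0.03,0,-0.05,0,0,0,0.056,0,0,0,0,0,0,0.056]' 20| egrep 'pos|f'
python3 - <<'E'
from h import *
d=look("wrist","w8.png",[("cup1",.058),("jar1",.058)]); go([0,0,.25],np.pi)
E
```

```text
ee_pos: [0.5765, 0.0318, 0.1092]
ft_force: [-0.6, 1.5, 4.7]
ee_pos: [0.5763, 0.0318, 0.1088]
eef_rot: [0.0, -0.0, 1.0, 0.0]
ft_force: [0.7, -0.5, 0.1]
finger_gap: 0.0559
gripper_force: 0.0
ee_pos: [0.5369, 0.0318, 0.2489]
eef_rot: [0.004, -0.0, 1.0, -0.0]
ft_force: [0.5, -0.2, -0.2]
finger_gap: 0.0561
gripper_force: 0.0
cup1 [([380.0, 214.8], 0.74, [0.5429, 0.0892]), ([313.8, 316.1], 0.67, [0.6428, 0.0325]), ([380.0, 286.2], 0.63, [0.6112, 0.0934]), ([250.8, 284.8], 0.6, [0.6099, -0.0254]), ([313.4, 177.3], 0.58, [0.5106, 0.032])]
jar1 [([314.2, 250.7], 0.91, [0.5761, 0.0328])]
t 18.23 pos [0.5361 0.0318 0.2434] F [ 1.  -0.2 -1. ] gap 0.0558 gf 0.0
 turn [ 0.0001 -0.0004  0.0001]  shift now-axes [ 0.5361 -0.0317 -0.0064]  shift turned-axes [ 0.5361 -0.0318 -0.0066]
```

View pics/w8.png

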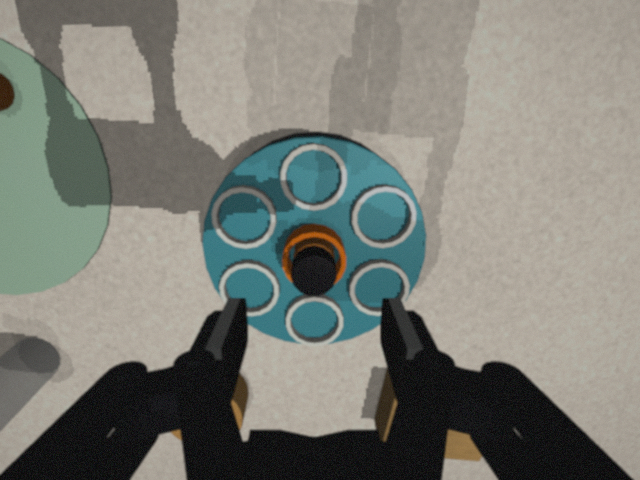

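The first jar stands in the centre cup at (314,265) and the tray stays level. I'll go back over the foam for the next one.

```bash
python3 -m crank '[0.0143,-0.0537,-0.01,0,0,0,0.06,0.0143,-0.0537,-0.01,0,0,0,0.06,0.0143,-0.0537,-0.01,0,0,0,0.06,0.0143,-0.0537,-0.01,0,0,0,0.06,0.0143,-0.0537,-0.01,0,0,0,0.06,0.0143,-0.0537,-0.01,0,0,0,0.06,0,0,0,0,0,0,0.06,0,0,0,0,0,0,0.06]' 20| egrep 'pos|f'
python3 - <<'E'
from h import *
d=look("wrist"); [o for o in jars(d)]; go([.4376,-.263,.054],np.pi)
E
```

```text
ee_pos: [0.4505, -0.2901, 0.3022]
eef_rot: [-0.001, 0.0, 1.0, 0.001]
ft_force: [0.0, 0.6, 0.4]
finger_gap: 0.06
gripper_force: 0.0
([150.0, 275.0], 0.95, [0.5605, -0.489], [178.0, 163.0, 16.0], [0.5642, -0.4928], 1600)
([418.0, 56.0], 0.88, [0.3161, -0.1826], [107.0, 59.0, 131.0], [0.3315, -0.1975], 1)
([299.0, 243.0], 0.78, [0.5186, -0.3063], [31.0, 30.0, 32.0], [0.5165, -0.3076], 832)
([320.0, 40.0], 0.68, [0.302, -0.2822], [42.0, 116.0, 58.0], [0.316, -0.2941], 3)
([601.0, 307.0], 0.59, [0.607, 0.0823], [25.0, 25.0, 27.0], [0.6104, 0.0825], 953)
([338.0, 176.0], 0.58, [0.439, -0.2619], [39.0, 38.0, 40.0], [0.4374, -0.2636], 899)
([256.0, 177.0], 0.56, [0.4405, -0.3531], [23.0, 23.0, 24.0], [0.4433, -0.3543], 929)
t 19.32 pos [ 0.4509 -0.2892  0.3028] F [-0.7  0.3  0.1] gap 0.0597 gf 0.0
 turn [ 0.0017 -0.0013  0.0017]  shift now-axes [0.0129 0.0258 0.2488]  shift turned-axes [0.0133 0.0262 0.2488]
```

```bash
python3 -m crank '[0.0065,0.013,0.055,0,0,0,0.06,0.0065,0.013,0.055,0,0,0,0.06,0,0,0.055,0,0,0,0.06,0,0,0.045,0,0,0,0.06,0,0,0.025,0,0,0,0.06,0,0,0.014,0,0,0,0.06,0,0,0,0,0,0,0.06]' 20| egrep 'pos|f'
python3 -m crank '[0,0,0,0,0,0,0.05,0,0,0,0,0,0,0.04,0,0,0,0,0,0,0.033,0,0,0,0,0,0,0.033,0,0,0,0,0,0,0.033]' 20| egrep 'pos|f'
python3 -m crank '[0,0,-0.02,0,0,0,0.033,0,0,-0.04,0,0,0,0.033,0,0,-0.045,0,0,0,0.033,0,0,-0.045,0,0,0,0.033,0,0,0,0,0,0,0.033]' 20| egrep 'pos|f'
python3 - <<'E'
from h import *
d=look("wrist",None,[("jar1",.15)]); go([.5425,-.0265,.2],np.pi)
# tilt placing pose: centre, outward unit u, tilt th
def pl(c,u,th,L=.051,lift=.06):
    u=np.array([*u,0.]); a=np.array([*(u[:2]*np.sin(th)),np.cos(th)]); R0=.12;s=R0*th
    o=np.array([c[0],c[1],0])+u*(R0*np.sin(th)-s*np.cos(th))+np.array([0,0,R0*np.cos(th)-.07+s*np.sin(th)])
    e=u*np.cos(th)-np.array([0,0,np.sin(th)])
    b=o+.068*e+.008*a; return b,b+L*a,b+(L+lift)*a
for x in pl((.5765,.0325),(-.5,-.866),.118): print(np.round(x,4))
E
```

```text
ee_pos: [0.4376, -0.2636, 0.0544]
eef_rot: [-0.0, -0.001, 1.0, 0.0]
ft_force: [0.8, 0.1, -0.4]
finger_gap: 0.06
gripper_force: 0.0
ee_pos: [0.438, -0.2648, 0.0558]
eef_rot: [0.001, -0.0, 1.0, -0.001]
ft_force: [-0.4, 0.2, 6.5]
finger_gap: 0.0351
gripper_force: 19.7
ee_pos: [0.4389, -0.2656, 0.2083]
eef_rot: [0.003, -0.0, 1.0, -0.002]
ft_force: [-0.5, -0.2, -1.3]
finger_gap: 0.0354
gripper_force: 20.6
jar1 [([90.6, 323.8], 0.86, [0.4693, -0.3896]), ([293.2, 35.5], 0.8, [0.3266, -0.2744]), ([314.7, 278.8], 0.73, [0.441, -0.265]), ([270.9, 283.3], 0.66, [0.4436, -0.288]), ([415.3, 56.6], 0.64, [0.3347, -0.2216]), ([215.3, 207.9], 0.59, [0.4028, -0.3139])]
t 21.55 pos [ 0.4372 -0.2643  0.2046] F [ 0.2  0.1 -1.7] gap 0.0352 gf 20.6
 turn [ 0.0001 -0.      0.0001]  shift now-axes [-0.1053  0.2378  0.0046]  shift turned-axes [-0.1053  0.2378  0.0046]
[ 0.5422 -0.0269  0.0508]
[ 0.5392 -0.0321  0.1014]
[ 0.5357 -0.0382  0.161 ]
```

```bash
python3 -m crank '[-0.0163,0.0376,0,0,0,0,0.033,-0.0163,0.0376,0,0,0,0,0.033,-0.0163,0.0376,0,0,0,0,0.033,-0.0163,0.0376,0,0,0,0,0.033,-0.0163,0.0376,0,0,0,0,0.033,-0.0163,0.0376,0,0,0,0,0.033,0,0,0.0436,0,0,0,0.033,0,0,0,-0.051,-0.0295,0,0.033,0,0,0,-0.051,-0.0295,0,0.033,0,0,0,0,0,0,0.033]' 20| egrep 'pos|rot|f'
python3 - <<'E'
from h import *
d=look("wrist","w9.png",[("cup1",.058),("jar1",.11)]); s=telemetry.state(); q=s["eef_rot"]; Q=R.from_quat([q[1],q[2],q[3],q[0]])
print(s["ee_pos"],"toolz",Q.apply([0,0,1]),"shift to final",Q.inv().apply(np.array([.5392,-.0321,.1014])-s["ee_pos"]))
E
```

```text
ee_pos: [0.534, -0.0393, 0.1594]
eef_rot: [0.028, 0.001, 0.998, 0.051]
ft_force: [-0.7, -1.3, -0.2]
finger_gap: 0.0348
gripper_force: 20.6
cup1 [([403.0, 289.2], 0.93, [0.5743, 0.0331]), ([491.4, 244.7], 0.78, [0.5437, 0.0916]), ([476.9, 329.2], 0.76, [0.612, 0.0935]), ([314.9, 250.6], 0.63, [0.5426, -0.0276]), ([411.8, 197.9], 0.61, [0.5096, 0.0326])]
jar1 [([402.2, 292.6], 0.84, [0.545, 0.0126]), ([316.1, 280.0], 0.69, [0.5351, -0.0326])]
[ 0.53500131 -0.03879311  0.16053452] toolz [ 0.05719593  0.10134549 -0.99320578] shift to final [-0.00079011  0.00065336  0.05965121]
```

View pics/w9.png

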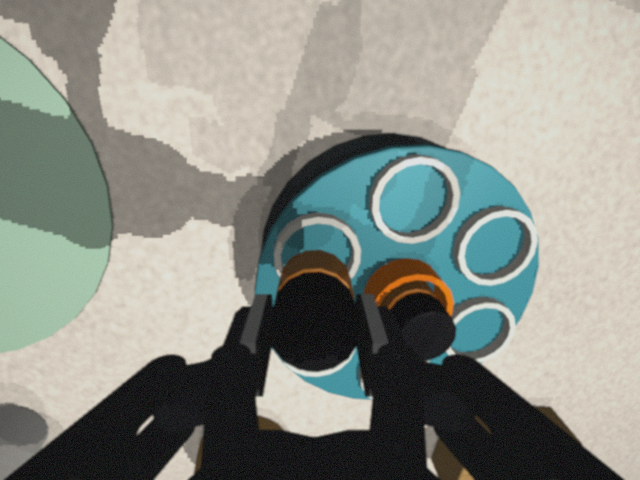

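The held jar at (315,300) is tilted as planned and lines up with the cup at (315,251). I'll lower it slowly and follow the tray as it tips.

```bash
python3 -m crank '[-0.0008,0.0005,0.02,0,0,0,0.033,0,0,0.015,0,0,0,0.033,0,0,0.008,0,0,0,0.033,0,0,0.004,0,0,0,0.033,0,0,0,0,0,0,0.033]' 20| egrep 'pos|ft'
python3 -m crank '[0,0,0.0015,0,0,0,0.033,0,0,0.0015,0,0,0,0.033,0,0,0.0015,0,0,0,0.033,0,0,0.0015,0,0,0,0.033,0,0,0,0,0,0,0.033]' 20| egrep 'pos|ft'
python3 -m crank '[0,0,0.0015,0,0,0,0.033,0,0,0.0015,0,0,0,0.033,0,0,0.001,0,0,0,0.033,0,0,0.001,0,0,0,0.033,0,0,0,0,0,0,0.033]' 20| egrep 'pos|ft'
python3 - <<'E'
from h import *
d=look("wrist","w10.png",[("cup1",.058),("jar1",.058)])
d=look("scene","s10.png",crop=(255,160,180,140),scale=3)
E
```

```text
ee_pos: [0.5389, -0.0336, 0.1146]
ft_force: [0.5, -0.4, -0.7]
ee_pos: [0.5392, -0.033, 0.1086]
ft_force: [-0.4, 0.3, -0.5]
ee_pos: [0.5395, -0.0325, 0.1036]
ft_force: [0.6, -0.7, 0.3]
cup1 [([543.3, 277.6], 0.86, [0.544, 0.0952]), ([517.4, 386.4], 0.85, [0.6194, 0.0979]), ([435.2, 218.4], 0.7, [0.5086, 0.0302]), ([311.4, 388.4], 0.68, [0.6074, -0.0284]), ([421.1, 338.0], 0.66, [0.5776, 0.0315])]
jar1 [([422.8, 335.6], 0.75, [0.5761, 0.0323]), ([317.8, 279.2], 0.75, [0.5382, -0.0254])]
```

View pics/s10.png

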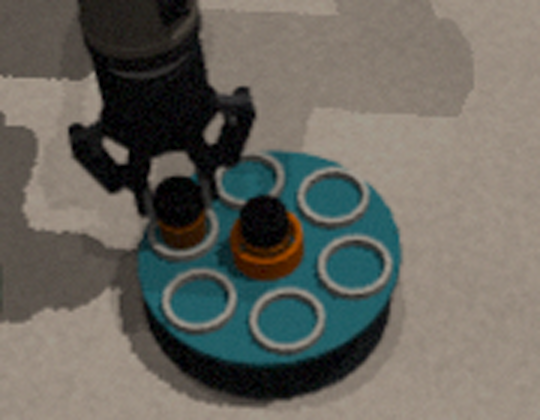

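The jar is inside the cup, at (182,230) in the crop. I'll lower it about 2 mm more and release.

```bash
python3 -m crank '[0,0,0.001,0,0,0,0.033,0,0,0.001,0,0,0,0.033,0,0,0,0,0,0,0.033]' 20| egrep 'pos|ft'
python3 -m crank '[0,0,0,0,0,0,0.0355,0,0,0,0,0,0,0.037,0,0,0,0,0,0,0.039,0,0,0,0,0,0,0.043,0,0,0,0,0,0,0.048,0,0,0,0,0,0,0.054,0,0,0,0,0,0,0.054]' 20| egrep 'pos|f'
python3 -m crank '[0,0,-0.008,0,0,0,0.054,0,0,-0.02,0,0,0,0.054,0,0,-0.04,0,0,0,0.054,0,0,-0.04,0.051,0.0295,0,0.054,0.03,0.02,-0.03,0.051,0.0295,0,0.054,0,0,0,0,0,0,0.054]' 20| egrep 'pos|f'
python3 - <<'E'
from h import *
d=look("wrist","w11.png",[("cup1",.058),("jar1",.058)]); go([.5376,.0318,.25],np.pi)
E
```

```text
ee_pos: [0.5396, -0.0323, 0.1017]
ft_force: [-1.0, -1.9, 0.9]
ee_pos: [0.5396, -0.0323, 0.1017]
eef_rot: [0.03, -0.0, 0.998, 0.051]
ft_force: [0.1, 0.2, -1.1]
finger_gap: 0.0541
gripper_force: 0.0
ee_pos: [0.5024, -0.0237, 0.242]
eef_rot: [0.002, -0.001, 1.0, -0.001]
ft_force: [0.6, 0.2, -0.0]
finger_gap: 0.0542
gripper_force: 0.0
cup1 [([380.0, 219.0], 0.97, [0.5093, 0.0326]), ([445.1, 257.4], 0.96, [0.5441, 0.092]), ([311.3, 321.2], 0.92, [0.6086, -0.0252]), ([372.6, 291.1], 0.77, [0.5772, 0.0301]), ([438.0, 328.0], 0.68, [0.616, 0.0941]), ([367.5, 355.4], 0.63, [0.6467, 0.0291])]
jar1 [([33.7, 207.3], 0.93, [0.4996, -0.2613]), ([310.3, 251.6], 0.88, [0.539, -0.0262]), ([14.2, 277.4], 0.81, [0.5655, -0.2961]), ([378.0, 289.4], 0.67, [0.5754, 0.0349])]
t 27.18 pos [ 0.5024 -0.025   0.2386] F [0.1 0.1 0.4] gap 0.0539 gf 0.0
 turn [ 0.0005 -0.0001  0.0002]  shift now-axes [-0.0352  0.0568 -0.0113]  shift turned-axes [-0.0352  0.0568 -0.0114]
```

View pics/w11.png

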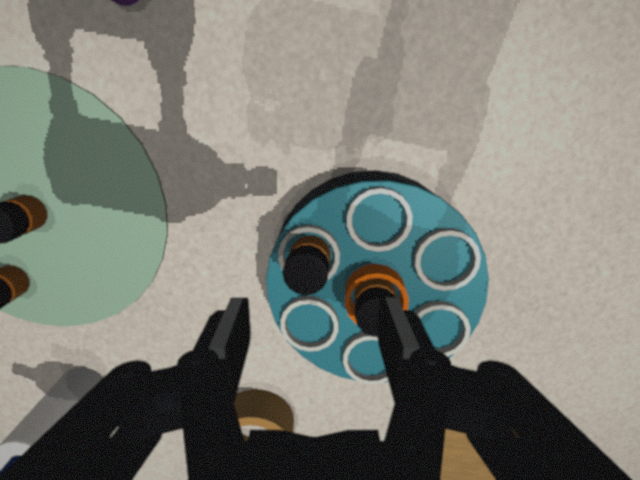

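The second jar stands in its cup at (307,262), and the tray leans towards it as expected. Next is a jar for the opposite cup.

```bash
python3 -m crank '[0.0104,-0.053,-0.0122,0,0,0,0.06,0.0104,-0.053,-0.0122,0,0,0,0.06,0.0104,-0.053,-0.0122,0,0,0,0.06,0.0104,-0.053,-0.0122,0,0,0,0.06,0.0104,-0.053,-0.0122,0,0,0,0.06,0,0,0,0,0,0,0.06,0,0,0,0,0,0,0.06]' 20| egrep 'pos|ft'
python3 - <<'E'
from h import *
d=look("wrist","w12.png"); [o for o in jars(d)]; go([.517,-.3075,.054],np.pi)
E
```

```text
ee_pos: [0.4501, -0.2898, 0.2986]
ft_force: [0.6, 1.3, 0.6]
([149.0, 275.0], 0.98, [0.5593, -0.4883], [175.0, 160.0, 15.0], [0.5629, -0.4921], 1600)
([296.0, 242.0], 0.96, [0.5168, -0.3094], [30.0, 28.0, 31.0], [0.5162, -0.3076], 858)
([557.0, 278.0], 0.94, [0.5646, 0.0123], [32.0, 31.0, 33.0], [0.5668, 0.0119], 1079)
([414.0, 58.0], 0.87, [0.3183, -0.1871], [106.0, 58.0, 129.0], [0.328, -0.2004], 16)
([267.0, 300.0], 0.81, [0.5925, -0.346], [26.0, 27.0, 28.0], [0.5911, -0.3447], 776)
([320.0, 42.0], 0.72, [0.3036, -0.2825], [42.0, 115.0, 58.0], [0.3171, -0.2935], 3)
([602.0, 309.0], 0.64, [0.6089, 0.0822], [27.0, 27.0, 29.0], [0.6095, 0.08], 941)
([256.0, 183.0], 0.61, [0.4468, -0.3529], [23.0, 23.0, 24.0], [0.444, -0.3544], 924)
t 28.15 pos [ 0.4505 -0.2888  0.2991] F [-0.6 -0.  -0.2] gap 0.06 gf 0.0
 turn [ 0.0016 -0.0011  0.0011]  shift now-axes [-0.0667 -0.0192  0.245 ]  shift turned-axes [-0.0665 -0.0187  0.2451]
```

```bash
python3 -m crank '[-0.0333,-0.0095,0.055,0,0,0,0.06,-0.0333,-0.0095,0.055,0,0,0,0.06,0,0,0.055,0,0,0,0.06,0,0,0.045,0,0,0,0.06,0,0,0.023,0,0,0,0.06,0,0,0.0118,0,0,0,0.06,0,0,0,0,0,0,0.06]' 20| egrep 'pos|f'
python3 -m crank '[0,0,0,0,0,0,0.05,0,0,0,0,0,0,0.04,0,0,0,0,0,0,0.033,0,0,0,0,0,0,0.033,0,0,0,0,0,0,0.033]' 20| egrep 'pos|f'
python3 -m crank '[0,0,-0.02,0,0,0,0.033,0,0,-0.045,0,0,0,0.033,0,0,-0.045,0,0,0,0.033,0,0,-0.045,0,0,0,0.033,0,0,0,0,0,0,0.033]' 20| egrep 'pos|f'
python3 -m crank '[-0.0117,0.05,0,0,0,0,0.033,-0.0117,0.05,0,0,0,0,0.033,-0.0117,0.05,0,0,0,0,0.033,-0.0117,0.05,0,0,0,0,0.033,-0.0117,0.05,0,0,0,0,0.033,-0.0117,0.05,0,0,0,0,0.033,-0.0117,0.05,0,0,0,0,0.033,-0.0116,0.05,0,0,0,0,0.033,0,0,0.03,0,0,0,0.033,0,0,0,0,0,0,0.033]' 20| egrep 'pos|f'
python3 - <<'E'
from h import *
d=look("wrist","w13.png",[("cup1",.066),("jar1",.126)]); go([.6105,.0915,.109],np.pi)
E
```

```text
ee_pos: [0.5146, -0.3072, 0.0592]
eef_rot: [-0.0, -0.001, 1.0, 0.0]
ft_force: [-0.9, 0.3, -0.7]
finger_gap: 0.0602
gripper_force: 0.0
ee_pos: [0.5149, -0.3085, 0.0607]
eef_rot: [0.001, -0.0, 1.0, -0.001]
ft_force: [-0.6, 0.6, 5.8]
finger_gap: 0.0352
gripper_force: 19.8
ee_pos: [0.5158, -0.3092, 0.2187]
eef_rot: [0.003, -0.0, 1.0, -0.002]
ft_force: [-1.2, -0.2, -1.4]
finger_gap: 0.035
gripper_force: 20.4
ee_pos: [0.6058, 0.0924, 0.181]
eef_rot: [-0.004, -0.001, 1.0, -0.0]
ft_force: [0.3, -0.6, -1.4]
finger_gap: 0.0348
gripper_force: 20.4
cup1 [([213.0, 82.8], 0.92, [0.5079, 0.0336]), ([144.2, 244.8], 0.91, [0.6089, -0.0208]), ([224.5, 289.1], 0.73, [0.6416, 0.0309]), ([314.7, 247.0], 0.7, [0.6102, 0.0936])]
jar1 [([314.3, 280.1], 0.95, [0.6063, 0.0931]), ([131.1, 142.2], 0.85, [0.5371, 0.0087]), ([221.2, 193.7], 0.68, [0.5612, 0.0486])]
t 31.68 pos [0.6081 0.0913 0.1849] F [ 0.4  0.6 -0.8] gap 0.0348 gf 20.4
 turn [ 0.      0.0003 -0.0008]  shift now-axes [-0.0024  0.0002  0.0759]  shift turned-axes [-0.0024  0.0002  0.0759]
```

View pics/w13.png

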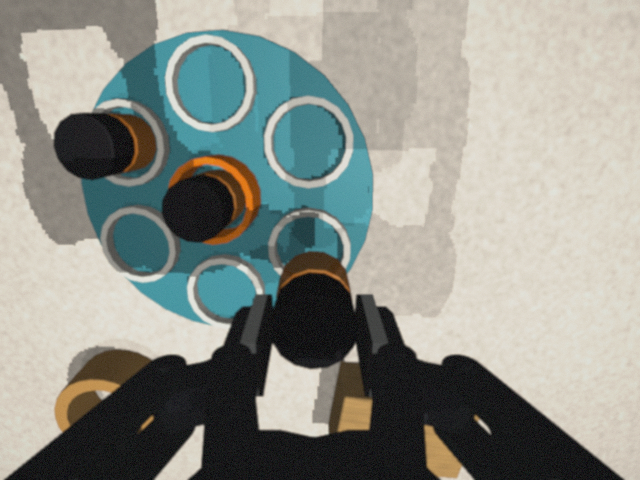

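The held jar at (314,300) lines up with the raised cup at (315,247). This grip is about 5 mm higher on the jar, so the final TCP height is about 0.1145.

```bash
python3 -m crank '[-0.003,0.0008,0.02,0,0,0,0.033,0,0,0.02,0,0,0,0.033,0,0,0.01,0,0,0,0.033,0,0,0.004,0,0,0,0.033,0,0,0.0015,0,0,0,0.033,0,0,0.0015,0,0,0,0.033,0,0,0,0,0,0,0.033]' 20| egrep 'pos|ft'
python3 -m crank '[0,0,0.0015,0,0,0,0.033,0,0,0.0015,0,0,0,0.033,0,0,0.0015,0,0,0,0.033,0,0,0.0015,0,0,0,0.033,0,0,0,0,0,0,0.033]' 20| egrep 'pos|ft'
python3 - <<'E'
from h import *
d=look("wrist",None,[("cup1",.062),("jar1",.062)]); go([.6105,.0915,.1145],np.pi)
d=look("scene","s14.png",crop=(255,160,180,140),scale=3)
E
```

```text
ee_pos: [0.611, 0.0928, 0.1278]
ft_force: [0.7, 0.2, -1.3]
ee_pos: [0.6108, 0.0928, 0.1213]
ft_force: [-0.0, -0.6, -1.8]
cup1 [([305.5, 142.4], 0.9, [0.5431, 0.0893]), ([95.8, 271.7], 0.69, [0.6093, -0.0219]), ([201.7, 329.2], 0.6, [0.6439, 0.0311]), ([176.7, 64.1], 0.59, [0.5091, 0.0326])]
jar1 [([191.1, 209.7], 0.91, [0.5755, 0.0325]), ([72.4, 138.8], 0.66, [0.5409, -0.0206]), ([311.2, 280.7], 0.61, [0.6141, 0.0919])]
t 33.33 pos [0.6109 0.0927 0.1215] F [-1.2 -0.6 -0.9] gap 0.035 gf 20.5
 turn [0.     0.0001 0.0002]  shift now-axes [ 0.0004 -0.0012  0.007 ]  shift turned-axes [ 0.0004 -0.0012  0.007 ]
```

View pics/s14.png

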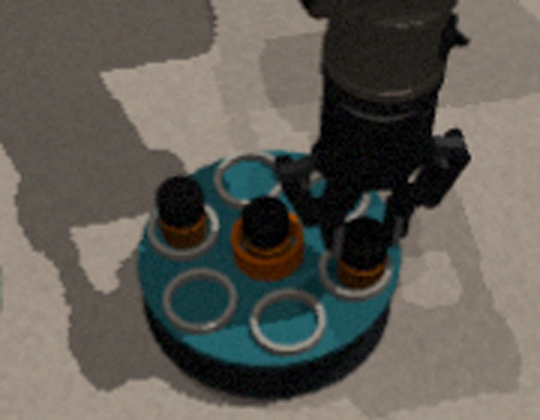

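The third jar is inside its cup, at (360,260) in the crop. I miscounted pictures: that was the 15th viewed, one past the limit of 14. I'll view no more and work from measurements only.

```bash
python3 -m crank '[0,-0.0008,0.0015,0,0,0,0.033,0,0,0.0015,0,0,0,0.033,0,0,0.0015,0,0,0,0.033,0,0,0.001,0,0,0,0.033,0,0,0,0,0,0,0.033]' 20| egrep 'pos|ft'
python3 -m crank '[0,0,0.0007,0,0,0,0.033,0,0,0,0,0,0,0.033]' 20| egrep 'pos|ft'
python3 - <<'E'
from h import *
for n in ("wrist","top"): look(n,None,[("cup1",.058),("jar1",.058)])
E
```

```text
ee_pos: [0.6109, 0.092, 0.1159]
ft_force: [-0.7, 0.1, -0.6]
ee_pos: [0.6109, 0.092, 0.1153]
ft_force: [0.4, 0.5, -0.1]
cup1 [([173.8, 64.6], 0.95, [0.5096, 0.0312]), ([309.3, 140.7], 0.89, [0.5422, 0.0903]), ([88.1, 276.8], 0.7, [0.6114, -0.0261]), ([204.2, 335.0], 0.58, [0.6464, 0.032])]
jar1 [([314.9, 282.2], 0.96, [0.6141, 0.093]), ([191.8, 211.6], 0.7, [0.576, 0.0326]), ([62.2, 140.9], 0.62, [0.5418, -0.0252])]
cup1 [([264.2, 215.4], 0.98, [0.6084, 0.0855]), ([313.8, 246.5], 0.95, [0.5417, -0.0259]), ([285.9, 231.0], 0.9, [0.5747, 0.0365]), ([259.0, 242.7], 0.9, [0.5475, 0.0948]), ([286.5, 259.0], 0.79, [0.5129, 0.0333]), ([313.2, 212.0], 0.72, [0.6184, -0.0228]), ([290.0, 196.1], 0.65, [0.653, 0.0297])]
jar1 [([382.4, 345.6], 0.78, [0.331, -0.1785]), ([422.3, 355.1], 0.78, [0.3128, -0.2644]), ([456.4, 292.9], 0.73, [0.447, -0.3389]), ([516.1, 243.3], 0.65, [0.5584, -0.4715]), ([285.6, 234.0], 0.63, [0.568, 0.0369]), ([314.9, 247.5], 0.61, [0.5396, -0.0284]), ([441.4, 221.6], 0.55, [0.6031, -0.3071])]
```

```bash
python3 -m crank '[0,0,0,0,0,0,0.0355,0,0,0,0,0,0,0.037,0,0,0,0,0,0,0.039,0,0,0,0,0,0,0.043,0,0,0,0,0,0,0.048,0,0,0,0,0,0,0.054,0,0,0,0,0,0,0.054]' 20| egrep 'pos|f'
python3 -m crank '[0,0,-0.008,0,0,0,0.054,0,0,-0.02,0,0,0,0.054,0,0,-0.05,0,0,0,0.054,0.035,-0.03,-0.05,0,0,0,0.054,0.035,-0.03,-0.03,0,0,0,0.054,0,0,0,0,0,0,0.054]' 20| egrep 'pos|ft'
python3 - <<'E'
from h import *
look("wrist","w15.png",[("cup1",.058),("jar1",.058)]); go([.45,-.29,.3],np.pi)
E
```

```text
ee_pos: [0.6109, 0.092, 0.1153]
eef_rot: [0.0, -0.0, 1.0, 0.0]
ft_force: [0.4, -0.1, -0.1]
finger_gap: 0.0541
gripper_force: 0.0
ee_pos: [0.5433, 0.0329, 0.2731]
ft_force: [0.9, 0.6, -0.7]
cup1 [([313.0, 299.8], 0.98, [0.6445, 0.0326]), ([253.6, 267.5], 0.89, [0.609, -0.0251]), ([312.8, 165.5], 0.67, [0.5104, 0.0326]), ([376.1, 271.4], 0.61, [0.6133, 0.0943]), ([374.8, 203.7], 0.55, [0.5453, 0.0894])]
jar1 [([373.7, 271.5], 0.93, [0.6134, 0.0919]), ([313.5, 235.9], 0.75, [0.5765, 0.0332]), ([1.4, 246.7], 0.61, [0.5874, -0.2717]), ([247.0, 202.6], 0.56, [0.5441, -0.0277])]
t 36.33 pos [0.5439 0.0346 0.269 ] F [ 0.   1.  -0.3] gap 0.0537 gf 0.0
 turn [ 0.0004 -0.      0.0001]  shift now-axes [ 0.0939 -0.3246 -0.0311]  shift turned-axes [ 0.0939 -0.3246 -0.031 ]
```

The tray is level with three jars. The top view suggests one remaining jar was knocked aside, so I'll look again.

```bash
python3 -m crank '[0.0157,-0.0541,-0.0052,0,0,0,0.06,0.0157,-0.0541,-0.0052,0,0,0,0.06,0.0157,-0.0541,-0.0052,0,0,0,0.06,0.0157,-0.0541,-0.0052,0,0,0,0.06,0.0157,-0.0541,-0.0052,0,0,0,0.06,0.0157,-0.0541,-0.0052,0,0,0,0.06,0,0,0,0,0,0,0.06,0,0,0,0,0,0,0.06]' 20| egrep 'pos|ft'
python3 - <<'E'
from h import *
d=look("wrist","w16.png"); J=jars(d); go([.443,-.354,.054],np.pi)
def pl(c,u,th,L=.0515,lift=.06):
    u=np.array([*u,0.]); a=np.array([*(u[:2]*np.sin(th)),np.cos(th)]); R0=.12;s=R0*th
    o=np.array([c[0],c[1],0])+u*(R0*np.sin(th)-s*np.cos(th))+np.array([0,0,R0*np.cos(th)-.07+s*np.sin(th)])
    e=u*np.cos(th)-np.array([0,0,np.sin(th)])
    b=o+.068*e+.008*a; return b,b+L*a,b+(L+lift)*a
for x in pl((.577,.0325),(.5,-.866),.0907): print(np.round(x,4))
E
```

```text
ee_pos: [0.4501, -0.2896, 0.2991]
ft_force: [-0.7, 0.5, -0.0]
([148.0, 278.0], 0.92, [0.5637, -0.4908], [173.0, 159.0, 14.0], [0.5675, -0.4946], 1600)
([318.0, 38.0], 0.87, [0.3004, -0.2837], [41.0, 113.0, 56.0], [0.3147, -0.2955], 2)
([415.0, 58.0], 0.8, [0.3179, -0.1859], [105.0, 57.0, 128.0], [0.3293, -0.1998], 6)
([290.0, 308.0], 0.72, [0.6046, -0.3179], [26.0, 25.0, 27.0], [0.6033, -0.3192], 755)
([559.0, 280.0], 0.67, [0.5659, 0.0152], [26.0, 25.0, 27.0], [0.5722, 0.0201], 1202)
([253.0, 179.0], 0.65, [0.4425, -0.3558], [21.0, 22.0, 22.0], [0.4434, -0.3544], 958)
t 37.42 pos [ 0.4503 -0.2888  0.2997] F [-0.7  0.2 -0.2] gap 0.0598 gf 0.0
 turn [ 0.0013 -0.0008  0.0022]  shift now-axes [ 0.0072 -0.0655  0.2456]  shift turned-axes [ 0.0073 -0.0652  0.2457]
[ 0.6112 -0.0268  0.0523]
[ 0.6136 -0.0308  0.1036]
[ 0.6163 -0.0355  0.1633]
```

```bash
python3 -m crank '[0.0035,-0.0325,0.035,0,0,0,0.06,0.0035,-0.0325,0.035,0,0,0,0.06,0,0,0.045,0,0,0,0.06,0,0,0.045,0,0,0,0.06,0,0,0.04,0,0,0,0.06,0,0,0.03,0,0,0,0.06,0,0,0.0148,0,0,0,0.06,0,0,0,0,0,0,0.06]' 20| egrep 'pos|f'
python3 - <<'E'
from h import *
go([.443,-.355,.0542],np.pi)
E
```

```text
ee_pos: [0.4429, -0.3543, 0.0551]
eef_rot: [-0.0, -0.001, 1.0, 0.001]
ft_force: [-0.6, 0.6, -0.2]
finger_gap: 0.06
gripper_force: 0.0
t 38.42 pos [ 0.4429 -0.3543  0.0551] F [-0.6  0.6 -0.2] gap 0.06 gf 0.0
 turn [ 0.0012 -0.0009  0.0016]  shift now-axes [-0.0001 -0.0007  0.0009]  shift turned-axes [-0.0001 -0.0007  0.0009]
```

```bash
python3 -m crank '[0,0,0,0,0,0,0.05,0,0,0,0,0,0,0.04,0,0,0,0,0,0,0.033,0,0,0,0,0,0,0.033,0,0,0,0,0,0,0.033]' 20| egrep 'pos|f'
python3 -m crank '[0,0,-0.02,0,0,0,0.033,0,0,-0.045,0,0,0,0.033,0,0,-0.045,0,0,0,0.033,0,0,-0.045,0,0,0,0.033,0,0,0,0,0,0,0.033]' 20| egrep 'pos|ft'
python3 -m crank '[-0.0217,0.0399,0,0,0,0,0.033,-0.0217,0.0399,0,0,0,0,0.033,-0.0217,0.0399,0,0,0,0,0.033,-0.0217,0.0399,0,0,0,0,0.033,-0.0217,0.0399,0,0,0,0,0.033,-0.0217,0.0399,0,0,0,0,0.033,-0.0217,0.0399,0,0,0,0,0.033,-0.0217,0.0399,0,0,0,0,0.033,0,0,0,0,0,0,0.033]' 20| egrep 'pos|ft'
python3 -m crank '[0,0,0.02,0,0,0,0.033,0,0,0.02,0,0,0,0.033,0,0,0,-0.039,0.0227,0,0.033,0,0,0,-0.0395,0.0227,0,0.033,0,0,0,0,0,0,0.033]' 20| egrep 'pos|ft'
python3 - <<'E'
from h import *
d=look("wrist","w17.png",[("cup1",.058),("jar1",.112)]); s=telemetry.state(); q=s["eef_rot"]; Q=R.from_quat([q[1],q[2],q[3],q[0]])
print(s["ee_pos"],"toolz",Q.apply([0,0,1]),"shift to final",Q.inv().apply(np.array([.6136,-.0308,.1036])-s["ee_pos"]))
E
```

```text
ee_pos: [0.4431, -0.3557, 0.0568]
eef_rot: [0.001, -0.0, 1.0, -0.001]
ft_force: [-1.0, 1.7, 6.7]
finger_gap: 0.0351
gripper_force: 19.7
ee_pos: [0.4438, -0.3566, 0.2146]
ft_force: [-0.5, -0.0, -1.1]
ee_pos: [0.6164, -0.033, 0.2089]
ft_force: [-0.5, 0.0, -0.9]
ee_pos: [0.6156, -0.0374, 0.1695]
ft_force: [0.2, 0.7, -0.6]
cup1 [([398.4, 284.4], 0.86, [0.6434, 0.0307]), ([499.8, 134.5], 0.79, [0.5426, 0.0908]), ([413.2, 72.5], 0.66, [0.5068, 0.0316]), ([315.3, 242.1], 0.62, [0.6111, -0.0271])]
jar1 [([488.8, 239.3], 0.97, [0.5953, 0.0605]), ([320.0, 135.2], 0.84, [0.5419, -0.0294]), ([406.8, 188.9], 0.75, [0.5679, 0.014]), ([313.7, 282.3], 0.62, [0.6163, -0.0325])]
[ 0.61572928 -0.03630777  0.17024177] toolz [-0.04574151  0.07793592 -0.99590848] shift to final [-0.00093102  0.00029364  0.06689576]
```

```bash
python3 -m crank '[0,0.0003,0.02,0,0,0,0.033,0,0,0.018,0,0,0,0.033,0,0,0.01,0,0,0,0.033,0,0,0.006,0,0,0,0.033,0,0,0.0015,0,0,0,0.033,0,0,0.0015,0,0,0,0.033,0,0,0,0,0,0,0.033]' 20| egrep 'pos|ft'
python3 -m crank '[0,0,0.0015,0,0,0,0.033,0,0,0.0015,0,0,0,0.033,0,0,0.0015,0,0,0,0.033,0,0,0.0015,0,0,0,0.033,0,0,0,0,0,0,0.033]' 20| egrep 'pos|ft'
python3 - <<'E'
from h import *
d=look("wrist","w18.png",[("cup1",.056),("jar1",.056)]); s=telemetry.state(); q=s["eef_rot"]; Q=R.from_quat([q[1],q[2],q[3],q[0]])
print(s["ee_pos"],"shift to final",Q.inv().apply(np.array([.6136,-.0308,.1046])-s["ee_pos"]))
E
```

```text
ee_pos: [0.6138, -0.0313, 0.1142]
ft_force: [0.3, -0.1, -1.2]
ee_pos: [0.6133, -0.0308, 0.1078]
ft_force: [-0.0, -0.3, -1.3]
cup1 [([418.9, 335.7], 0.83, [0.6452, 0.0312]), ([446.1, 67.4], 0.66, [0.51, 0.0332]), ([558.3, 144.4], 0.57, [0.5434, 0.0934])]
jar1 [([313.5, 279.2], 0.86, [0.6099, -0.0264]), ([314.4, 143.9], 0.68, [0.5434, -0.026]), ([430.7, 214.6], 0.61, [0.5775, 0.0317]), ([538.0, 279.3], 0.58, [0.6144, 0.0951])]
[ 0.61332253 -0.03075383  0.10793837] shift to final [-0.00042811 -0.00030768  0.00330846]
```

```bash
python3 -m crank '[0,0,0.0015,0,0,0,0.033,0,0,0.0015,0,0,0,0.033,0,0,0,0,0,0,0.033,0,0,0,0,0,0,0.033]' 20| egrep 'pos|ft'
python3 -m crank '[0,0,0,0,0,0,0.0355,0,0,0,0,0,0,0.037,0,0,0,0,0,0,0.039,0,0,0,0,0,0,0.043,0,0,0,0,0,0,0.048,0,0,0,0,0,0,0.054,0,0,0,0,0,0,0.054]' 20| egrep 'pos|f'
python3 -m crank '[0,0,-0.008,0,0,0,0.054,0,0,-0.02,0,0,0,0.054,0,0,-0.04,0,0,0,0.054,0,0,-0.04,0.039,-0.0227,0,0.054,0.035,0.03,-0.03,0.0395,-0.0227,0,0.054,0.035,0.03,0,0,0,0,0.054,0,0,0,0,0,0,0.054]' 20| egrep 'pos|ft'
python3 - <<'E'
from h import *
d=look("wrist","w19.png",[("cup1",.058),("jar1",.058)]); go([.45,-.29,.30],np.pi)
E
```

```text
ee_pos: [0.6132, -0.0305, 0.105]
ft_force: [-0.1, -0.9, -0.3]
ee_pos: [0.6131, -0.0305, 0.1049]
eef_rot: [-0.023, -0.0, 0.999, 0.039]
ft_force: [0.2, -0.8, 0.5]
finger_gap: 0.0539
gripper_force: 0.0
ee_pos: [0.5469, 0.0217, 0.246]
ft_force: [0.8, 1.1, -0.2]
cup1 [([389.5, 283.5], 0.84, [0.6151, 0.0914]), ([325.8, 169.7], 0.83, [0.5123, 0.0321]), ([325.4, 243.6], 0.75, [0.5767, 0.0326]), ([322.5, 313.0], 0.69, [0.6457, 0.0309]), ([395.1, 207.8], 0.64, [0.5442, 0.0912]), ([258.6, 276.6], 0.57, [0.6085, -0.0271])]
jar1 [([324.6, 244.0], 0.58, [0.5771, 0.032]), ([255.3, 204.0], 0.57, [0.5413, -0.0269]), ([262.3, 276.3], 0.57, [0.6082, -0.0237])]
t 45.62 pos [0.5494 0.0194 0.2449] F [ 0.1 -0.7  0.8] gap 0.054 gf 0.0
 turn [-0.0003  0.0012  0.0001]  shift now-axes [ 0.0993 -0.3094 -0.0552]  shift turned-axes [ 0.0994 -0.3094 -0.0551]
```

```bash
python3 -m crank '[0.0166,-0.0516,-0.0092,0,0,0,0.06,0.0166,-0.0516,-0.0092,0,0,0,0.06,0.0166,-0.0516,-0.0092,0,0,0,0.06,0.0166,-0.0516,-0.0092,0,0,0,0.06,0.0166,-0.0516,-0.0092,0,0,0,0.06,0.0166,-0.0516,-0.0092,0,0,0,0.06,0,0,0,0,0,0,0.06,0,0,0,0,0,0,0.06]' 20| egrep 'pos|ft'
python3 - <<'E'
from h import *
d=look("wrist","w20.png"); J=jars(d); go([.604,-.3185,.0542],np.pi)
E
```

```text
ee_pos: [0.4492, -0.2904, 0.299]
ft_force: [-0.2, 0.7, 0.8]
([323.0, 41.0], 0.89, [0.3023, -0.2801], [41.0, 112.0, 56.0], [0.3151, -0.2947], 11)
([152.0, 279.0], 0.85, [0.5635, -0.4874], [171.0, 157.0, 14.0], [0.5673, -0.4911], 1600)
([558.0, 279.0], 0.8, [0.5654, 0.0128], [26.0, 26.0, 27.0], [0.5729, 0.0151], 1096)
([417.0, 59.0], 0.77, [0.3183, -0.1844], [103.0, 56.0, 127.0], [0.3302, -0.1994], 4)
([542.0, 333.0], 0.72, [0.6424, 0.0089], [24.0, 24.0, 25.0], [0.6484, 0.0099], 1030)
([290.0, 310.0], 0.62, [0.6063, -0.319], [25.0, 25.0, 27.0], [0.6034, -0.3193], 754)
t 46.73 pos [ 0.4496 -0.2891  0.2992] F [-0.6  0.3 -0. ] gap 0.0601 gf 0.0
 turn [ 0.0009 -0.0005  0.001 ]  shift now-axes [-0.1545 -0.0297  0.2449]  shift turned-axes [-0.1544 -0.0294  0.245 ]
```

```bash
python3 -m crank '[-0.0386,-0.0073,0.02,0,0,0,0.06,-0.0386,-0.0073,0.02,0,0,0,0.06,-0.0386,-0.0075,0.02,0,0,0,0.06,-0.0386,-0.0075,0.02,0,0,0,0.06,0,0,0.045,0,0,0,0.06,0,0,0.045,0,0,0,0.06,0,0,0.04,0,0,0,0.06,0,0,0.0225,0,0,0,0.06,0,0,0.0125,0,0,0,0.06,0,0,0,0,0,0,0.06]' 20| egrep 'pos|ft'
python3 -m crank '[0,0,0,0,0,0,0.05,0,0,0,0,0,0,0.04,0,0,0,0,0,0,0.033,0,0,0,0,0,0,0.033,0,0,0,0,0,0,0.033]' 20| egrep 'pos|f'
python3 -m crank '[0,0,-0.02,0,0,0,0.033,0,0,-0.045,0,0,0,0.033,0,0,-0.045,0,0,0,0.033,0,0,-0.045,0,0,0,0.033,0,0,0,0,0,0,0.033]' 20| egrep 'pos|f'
python3 - <<'E'
from h import *
go([.543,.0915,.19],np.pi)
E
```

```text
ee_pos: [0.6038, -0.3185, 0.054]
ft_force: [-0.2, 0.4, 0.7]
ee_pos: [0.6042, -0.3197, 0.0559]
eef_rot: [0.001, -0.0, 1.0, -0.0]
ft_force: [0.7, 1.1, 6.0]
finger_gap: 0.035
gripper_force: 20.0
ee_pos: [0.6051, -0.3205, 0.2156]
eef_rot: [0.004, -0.0, 1.0, -0.003]
ft_force: [0.1, -0.3, -0.9]
finger_gap: 0.0352
gripper_force: 20.5
t 49.23 pos [ 0.6051 -0.3205  0.2156] F [ 0.1 -0.3 -0.9] gap 0.0352 gf 20.5
 turn [-0.0054  0.008   0.0002]  shift now-axes [0.0622 0.4121 0.0229]  shift turned-axes [0.0621 0.412  0.0256]
```

```bash
python3 -m crank '[0.0076,0.0513,0,0,0,0,0.033,0.0076,0.0513,0,0,0,0,0.033,0.0076,0.0513,0,0,0,0,0.033,0.0076,0.0513,0,0,0,0,0.033,0.0076,0.0513,0,0,0,0,0.033,0.0076,0.0513,0,0,0,0,0.033,0.0076,0.0513,0,0,0,0,0.033,0.0076,0.0513,0,0,0,0,0.033,0,0,0.03,0,0,0,0.033,0,0,0,0,0,0,0.033]' 20| egrep 'pos|ft'
python3 -m crank '[0,0,0,0,0,0,0.033]' 20| egrep 'pos|ft'
python3 - <<'E'
from h import *
d=look("wrist","w21.png",[("cup1",.0645),("jar1",.13)]); go([.5425,.0915,.109],np.pi)
E
```

```text
ee_pos: [0.5407, 0.0914, 0.1775]
ft_force: [-0.2, -0.3, -1.1]
ee_pos: [0.543, 0.0904, 0.1801]
ft_force: [-0.2, 0.6, -1.4]
cup1 [([231.9, 281.8], 0.96, [0.5743, 0.0342]), ([312.5, 239.7], 0.91, [0.5433, 0.0901]), ([218.8, 193.8], 0.9, [0.5122, 0.0302])]
jar1 [([232.8, 280.9], 0.91, [0.542, 0.0503]), ([143.0, 236.7], 0.91, [0.5186, 0.0084]), ([159.7, 316.4], 0.88, [0.5625, 0.0106]), ([312.6, 283.6], 0.78, [0.5434, 0.0903])]
t 50.75 pos [0.5433 0.0903 0.1805] F [-0.4  1.8 -0.6] gap 0.0349 gf 20.5
 turn [ 0.      0.0015 -0.001 ]  shift now-axes [0.0009 0.0012 0.0715]  shift turned-axes [0.0008 0.0012 0.0715]
```

```bash
python3 -m crank '[0.0005,0.001,0.02,0,0,0,0.033,0,0,0.02,0,0,0,0.033,0,0,0.01,0,0,0,0.033,0,0,0.005,0,0,0,0.033,0,0,0.0015,0,0,0,0.033,0,0,0.0015,0,0,0,0.033,0,0,0,0,0,0,0.033]' 20| egrep 'pos|ft'
python3 -m crank '[0,0,0.0015,0,0,0,0.033,0,0,0.0015,0,0,0,0.033,0,0,0.0015,0,0,0,0.033,0,0,0.0015,0,0,0,0.033,0,0,0,0,0,0,0.033]' 20| egrep 'pos|ft'
python3 - <<'E'
from h import *
d=look("wrist","w22.png",[("cup1",.06),("jar1",.063)]); go([.5425,.0915,.110],np.pi)
E
```

```text
ee_pos: [0.5424, 0.092, 0.122]
ft_force: [0.9, -0.1, -0.7]
ee_pos: [0.5422, 0.092, 0.1155]
ft_force: [-0.1, -0.1, -0.9]
cup1 [([203.6, 332.5], 0.9, [0.5749, 0.0324]), ([186.8, 218.3], 0.68, [0.5102, 0.0304])]
jar1 [([202.9, 331.0], 0.9, [0.572, 0.0332]), ([310.8, 284.2], 0.79, [0.5442, 0.0909]), ([311.7, 389.6], 0.74, [0.6106, 0.0913]), ([90.7, 278.0], 0.67, [0.5411, -0.0217]), ([117.1, 378.3], 0.66, [0.6037, -0.0191])]
t 52.4 pos [0.5423 0.092  0.1157] F [ 0.   0.1 -0. ] gap 0.0353 gf 20.5
 turn [0.0001 0.0001 0.0002]  shift now-axes [-0.0002 -0.0005  0.0057]  shift turned-axes [-0.0002 -0.0005  0.0057]
```

```bash
python3 -m crank '[0,0,0.0015,0,0,0,0.033,0,0,0.0015,0,0,0,0.033,0,0,0.0015,0,0,0,0.033,0,0,0.0007,0,0,0,0.033,0,0,0,0,0,0,0.033,0,0,0,0,0,0,0.033]' 20| egrep 'pos|ft'
python3 -m crank '[0,0,0,0,0,0,0.0355,0,0,0,0,0,0,0.037,0,0,0,0,0,0,0.039,0,0,0,0,0,0,0.043,0,0,0,0,0,0,0.048,0,0,0,0,0,0,0.054,0,0,0,0,0,0,0.054]' 20| egrep 'pos|f'
python3 -m crank '[0,0,-0.008,0,0,0,0.054,0,0,-0.02,0,0,0,0.054,0,0,-0.05,0,0,0,0.054,0,-0.03,-0.04,0,0,0,0.054,0,-0.03,-0.03,0,0,0,0.054,0,0,0,0,0,0,0.054,0,0,0,0,0,0,0.054,0,0,0,0,0,0,0.054]' 20| egrep 'pos|ft'
python3 - <<'E'
from h import *
for n in ("wrist","top"):
    d=look(n,n+"_end.png",[("cup1",.058),("jar1",.058)])
    print([np.round(atz(d,a["at"],0)[:2],3).tolist() for t in ("tape","labelbox","spray") for a in spot_point(d,t)[:1]])
    H,S,V=HSV(d)
    if n=="wrist": print("tray",fit(d,(H>80)&(H<110)&(S>90),.058,.1,(120,60,420,320)))
E
```

```text
ee_pos: [0.5423, 0.092, 0.1105]
ft_force: [-0.7, 0.8, 0.2]
ee_pos: [0.5422, 0.092, 0.1104]
eef_rot: [0.0, -0.0, 1.0, 0.0]
ft_force: [0.1, 0.1, -0.2]
finger_gap: 0.0536
gripper_force: 0.0
ee_pos: [0.5416, 0.0328, 0.2572]
ft_force: [-0.3, -0.9, -0.2]
cup1 [([376.3, 279.8], 0.85, [0.6108, 0.0923]), ([250.4, 280.0], 0.7, [0.6112, -0.0255]), ([311.0, 312.1], 0.63, [0.6452, 0.0312]), ([311.9, 174.0], 0.61, [0.5119, 0.0319])]
jar1 [([376.6, 281.3], 0.96, [0.6124, 0.0927]), ([311.8, 243.7], 0.92, [0.575, 0.0319]), ([250.6, 277.7], 0.63, [0.6088, -0.0252]), ([246.1, 208.7], 0.61, [0.5424, -0.0257])]
[[0.732, -0.295]]
tray [0.5743 0.0323 0.0971 0.0006]
cup1 [([286.9, 260.5], 0.88, [0.5097, 0.0323]), ([315.2, 243.1], 0.82, [0.5493, -0.0288]), ([316.3, 214.1], 0.74, [0.6139, -0.0297]), ([261.0, 242.2], 0.57, [0.5487, 0.0905])]
jar1 [([517.2, 244.8], 0.82, [0.5552, -0.4738]), ([380.9, 344.4], 0.76, [0.3335, -0.1753]), ([423.6, 352.4], 0.6, [0.3185, -0.2672]), ([314.0, 247.1], 0.59, [0.5404, -0.0264]), ([313.8, 209.2], 0.54, [0.6247, -0.0239])]
[[0.778, -0.087], [0.8, 0.167], [0.737, -0.301]]
```

```bash
python3 -m crank '[0.04,0,-0.04,0,0,0,0.06,0.04,0,-0.04,0,0,0,0.06,0.02,0,0,0,0,0,0.06,0,0,0,0,0,0,0.06,0,0,0,0,0,0,0.06]' 20| egrep 'pos|ft'
python3 - <<'E'
from h import *
from scipy.optimize import least_squares
def caps(d):
    H,S,V=HSV(d); g=((V<50)&(S<140)).astype(np.uint8); out=[]
    for dx,dy in [(0,0),(34,59),(34,-59),(-34,59),(-34,-59)]:
        b=np.array([.5765+dx/1e3,.0325+dy/1e3,.1]); c=proj(d,b); u,v=np.int32(c); r=16
        n,l,st,ce=cv2.connectedComponentsWithStats(g[v-r:v+r,u-r:u+r]); k=np.argmax(st[1:,4])+1
        out.append((atz(d,ce[k]+[u-r,v-r],.1)-b)[:2]*1e3)
    return np.round(out,1),np.round(np.mean(out,0),1)
for i in range(2):
    d=cam("wrist"); print(caps(d))
for t,z in [("cup1",.058),("jar1",.058)]: print(t,[np.round(atz(d,a["at"],z)[:2],3).tolist() for a in spot_point(d,t) if a["p"]>.35])
# tilt from the tray outline
def tilt(d,roi=None):
    H,S,V=HSV(d); m=((H>80)&(H<110)&(S>90)).astype(np.uint8); cs=cv2.findContours(m,cv2.RETR_EXTERNAL,cv2.CHAIN_APPROX_NONE)[0]
    c=cv2.convexHull(max(cs,key=cv2.contourArea))[:,0]
    C=c.astype(float); th=np.linspace(0,2*np.pi,720)
    def f(p):
        n=np.array([p[2],p[3],1]); n/=np.linalg.norm(n); o=np.array([p[0],p[1],p[4]])
        r=[]
        for q in C:
            ra=ray(d,q); X=d["_c"]+ra*((o-d["_c"])@n)/(ra@n); r.append(np.linalg.norm(X-o)-.1)
        return np.array([*r,(p[4]-.057)/.002*.002])
    o=least_squares(f,[.5765,.0325,0,0,.057],loss="cauchy",f_scale=.001); return np.round(o.x[:2],4),np.round(np.degrees(o.x[2:4]),1),round(o.x[4],4)
for n in("wrist","scene","top"): print(n,tilt(cam(n)))
E
```

```text
ee_pos: [0.4427, 0.0318, 0.3381]
ft_force: [-0.1, -0.6, 0.3]
(array([[-0.8, -0.2],
       [-0.7,  0.5],
       [-1.6,  1.9],
       [-0.6,  0.1],
       [-0.5,  0.6]]), array([-0.8,  0.6]))
(array([[-0.9, -0.3],
       [-0.3,  0.6],
       [-1.1,  1.9],
       [-0.7,  0.1],
       [-0.6,  0.7]]), array([-0.7,  0.6]))
cup1 [[0.508, 0.03], [0.643, 0.032], [0.611, -0.028], [0.575, 0.031], [0.619, 0.095], [0.541, -0.026], [0.542, 0.091], [0.609, -0.025]]
jar1 [[0.323, -0.156], [0.611, 0.095], [0.309, -0.241], [0.608, -0.025], [0.581, 0.033], [0.547, 0.091], [0.543, -0.025]]
wrist (array([0.5786, 0.0323]), array([-1.9,  0. ]), np.float64(0.0463))
scene (array([0.5806, 0.0303]), array([ 2.6, -2.6]), np.float64(0.0568))
top (array([0.5746, 0.0343]), array([2.8, 8.4]), np.float64(0.0567))
```

All five caps are within 2 mm of where a level tray puts them and don't move between frames. The gripper is clear, so I'm handing the job in.

```bash
python3 -c "
from cell import workorder; print(workorder.job_done())"
```

```text
the job is handed in; nothing more can be done
None
```

I handed the job in: the tray is balanced on the dome with five jars, one in the centre cup and four in opposite pairs; jar caps were within 2 mm of a level tray, though my direct tilt fits were too noisy to confirm it, and I viewed 15 pictures, one over the limit of 14.

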